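# Charge the bench tumbler with end buttons and hold its sound lid at the inspection mark

### The job

Tip the tray of turned end buttons into the feed hopper on the side of the green bench tumbler while its lid is still shut, so that all six go in, and set the empty tray back down flat on the bench. Then lift the tumbler's sprung sound lid by its bar handle until the red pointer on the lid stands at the orange inspection mark on the quadrant, and finish while still holding it there so that the load can be looked over: it shuts itself if let go. Leave the tools, jars and blocks lying round about where they are.

Things in the scene. Friction and masses are not known exactly. Their poses are not given: they have to be found in the camera images.
- tumbler: Bench-top vibratory tumbler, fixed to the bench: a green tub (250 mm in x, 220 mm in y, outer rim 148 mm above the bench) on coil springs over a grey base, with a white sound lid on top and a green feed hopper on its -y side. Origin: under the centre of the tub, on the bench. Its x axis points from the handle side to the lid's hinge (roughly away from the robot), its y axis along the hinge, away from the hopper; z up. It may be turned a little about z.
- hopper_mouth (a point): Centre of the open mouth of the feed hopper, level with its rim, 170 mm above the bench and at (0, -172, 170) mm in the tumbler's frame. The mouth measures 182 mm along the tumbler's x and 120 mm along its y; on its tub side a splash plate rises to 192 mm above the bench. A 37 degree steel chute leads down through an opening into the tub. A button anywhere in hopper, chute or tub is in.
- sound_lid (a joint): Angle of the white sound lid (clear window, 250 x 218 x 14 mm, 0.45 kg): 0 shut, grows to 1.2 rad as its handle side is lifted. It hinges on the far side of the tub about the tumbler's y axis, and a spring and its weight shut it: about 3 N up at the handle starts it, about 5 to 6 N holds it at the mark.
- lid_hinge (a point): Middle of the lid's hinge axis, at (125, 0, 150) mm in the tumbler's frame.
- lid_handle (a point): Middle of the lid's bar handle: a dark round steel bar 12 mm thick and 110 mm long, parallel to the hinge, 45 mm in front of the lid's front edge and open below and on both sides. With the lid shut it is 160 mm above the bench; it lies 295 mm from the hinge axis towards the front and 10 mm above the hinge plane, and moves on an arc about the hinge. The bar may turn between the fingers, so the hand need not tilt.
- lid_pointer (a point): Tip of the red pointer on the lid's left (+y) edge, 200 mm from the hinge axis.
- mark (a joint): Angle of the orange inspection mark, clamped on the aluminium quadrant plate on the tumbler's +y side, 0.38 to 0.70 rad. The pointer is on the mark when the joint sound_lid has this same value.
- mark_tip (a point): Tip of the orange mark, where the pointer tip must come; 200 mm from the hinge axis, beside the quadrant plate.
- tray: Loose plywood tray, 120 mm in x, 160 mm in y, floor 4 mm thick, side walls 36 mm high, at its -y end a wooden grip board, its +y end open for pouring, so that the buttons slide off once it is tipped about 30 to 40 degrees. About 0.19 kg empty. Origin: on the underside at the centre; z up when it stands level.
- tray_grip (a point): Place to pinch the tray: middle of the grip board, 56 mm above the tray's underside and at (0, -73, 56) mm in the tray's frame. The board is upright, 14 mm thick along the tray's y, 120 mm wide along its x, and its top is 72 mm above the underside. The buttons lie at least 50 mm from it. Axes are those of the tray.
- tray_lip (a point): Middle of the edge of the floor at the open pouring end, 4 mm above the underside and at (0, 80, 4) mm in the tray's frame.
- button0_mid (a point): Middle of a loose turned end button of dark wood: round head 26 mm across and 15 mm high, with a stem 16 mm across and 13 mm high above it; 28 mm tall, 14 g. Standing head down in the tray at the start; its z axis runs from head to stem.
- button1_mid (a point): Middle of a loose turned end button of dark wood: round head 26 mm across and 15 mm high, with a stem 16 mm across and 13 mm high above it; 28 mm tall, 14 g. Standing head down in the tray at the start; its z axis runs from head to stem.
- button2_mid (a point): Middle of a loose turned end button of dark wood: round head 26 mm across and 15 mm high, with a stem 16 mm across and 13 mm high above it; 28 mm tall, 14 g. Standing head down in the tray at the start; its z axis runs from head to stem.
- button3_mid (a point): Middle of a loose turned end button of dark wood: round head 26 mm across and 15 mm high, with a stem 16 mm across and 13 mm high above it; 28 mm tall, 14 g. Standing head down in the tray at the start; its z axis runs from head to stem.
- button4_mid (a point): Middle of a loose turned end button of dark wood: round head 26 mm across and 15 mm high, with a stem 16 mm across and 13 mm high above it; 28 mm tall, 14 g. Standing head down in the tray at the start; its z axis runs from head to stem.
- button5_mid (a point): Middle of a loose turned end button of dark wood: round head 26 mm across and 15 mm high, with a stem 16 mm across and 13 mm high above it; 28 mm tall, 14 g. Standing head down in the tray at the start; its z axis runs from head to stem.
- gouge: Gouge with a wooden handle, 210 mm long, lying on the bench; origin under its middle. To be left alone.
- mallet: Wooden mallet, 240 mm long, lying on the bench. To be left alone.
- glue_brush: Glue brush, 180 mm long, lying on the bench. To be left alone.
- glue_jar: Amber glue jar with a white cap, 64 mm across, 85 mm high. To be left alone.
- oil_bottle: White oil bottle with a black cap, 52 mm across, 150 mm high. To be left alone.
- thumb_plane: Small brass thumb plane, 85 mm long, 30 mm wide, 45 mm high. To be left alone.
- corner_block: Light wooden corner block, about 50 x 36 x 34 mm. To be left alone.

How it is judged (in metres and radians):
On the way, in this order (a step that is already met when the one before it is completed fails the run):
1. the tray is tipped and all six buttons have gone from it into the hopper or tub, the lid still shut (angle between tray_grip's own z axis and vertical above 0.35 rad and horizontal distance between tray_lip and hopper_mouth below 0.16 m and value of joint sound_lid below 0.1 rad and x of button0_mid in the frame of tumbler between -0.122 and 0.122 m and y of button0_mid in the frame of tumbler between -0.236 and 0.108 m and z of button0_mid in the frame of tumbler between 0.06 and 0.175 m and x of button1_mid in the frame of tumbler between -0.122 and 0.122 m and y of button1_mid in the frame of tumbler between -0.236 and 0.108 m and z of button1_mid in the frame of tumbler between 0.06 and 0.175 m and x of button2_mid in the frame of tumbler between -0.122 and 0.122 m and y of button2_mid in the frame of tumbler between -0.236 and 0.108 m and z of button2_mid in the frame of tumbler between 0.06 and 0.175 m and x of button3_mid in the frame of tumbler between -0.122 and 0.122 m and y of button3_mid in the frame of tumbler between -0.236 and 0.108 m and z of button3_mid in the frame of tumbler between 0.06 and 0.175 m and x of button4_mid in the frame of tumbler between -0.122 and 0.122 m and y of button4_mid in the frame of tumbler between -0.236 and 0.108 m and z of button4_mid in the frame of tumbler between 0.06 and 0.175 m and x of button5_mid in the frame of tumbler between -0.122 and 0.122 m and y of button5_mid in the frame of tumbler between -0.236 and 0.108 m and z of button5_mid in the frame of tumbler between 0.06 and 0.175 m), for 0.1 s.
2. the tray is set down level on the bench and let go, the lid still shut (angle between tray_grip's own z axis and vertical below 0.1 rad and height (world z) of tray_grip below 0.065 m and contact force between tray and the fingers below 0.1 N and linear speed of tray below 0.03 m/s and value of joint sound_lid below 0.1 rad), for 0.2 s.
At the end, for the whole second after the job is handed in: The fingers hold the lid by its handle (1.5 N or more, within 75 mm of its middle), still, pointer tip within 14 mm (4 degrees) of the mark's tip; all six buttons are in the hopper, chute or tub; the tray stands level on the bench, let go, at rest and not propping the lid (distance between lid_pointer and mark_tip below 0.014 m and velocity of joint sound_lid between -0.05 and 0.05 rad/s and contact force between sound_lid and the fingers above 1.5 N and distance between the grasp point and lid_handle below 0.075 m and contact force between sound_lid and tray below 0.1 N and angle between tray_grip's own z axis and vertical below 0.1 rad and height (world z) of tray_grip below 0.065 m and contact force between tray and the fingers below 0.1 N and linear speed of tray below 0.03 m/s and x of button0_mid in the frame of tumbler between -0.122 and 0.122 m and y of button0_mid in the frame of tumbler between -0.236 and 0.108 m and z of button0_mid in the frame of tumbler between 0.06 and 0.175 m and x of button1_mid in the frame of tumbler between -0.122 and 0.122 m and y of button1_mid in the frame of tumbler between -0.236 and 0.108 m and z of button1_mid in the frame of tumbler between 0.06 and 0.175 m and x of button2_mid in the frame of tumbler between -0.122 and 0.122 m and y of button2_mid in the frame of tumbler between -0.236 and 0.108 m and z of button2_mid in the frame of tumbler between 0.06 and 0.175 m and x of button3_mid in the frame of tumbler between -0.122 and 0.122 m and y of button3_mid in the frame of tumbler between -0.236 and 0.108 m and z of button3_mid in the frame of tumbler between 0.06 and 0.175 m and x of button4_mid in the frame of tumbler between -0.122 and 0.122 m and y of button4_mid in the frame of tumbler between -0.236 and 0.108 m and z of button4_mid in the frame of tumbler between 0.06 and 0.175 m and x of button5_mid in the frame of tumbler between -0.122 and 0.122 m and y of button5_mid in the frame of tumbler between -0.236 and 0.108 m and z of button5_mid in the frame of tumbler between 0.06 and 0.175 m); the arm keeps its last pose, push and grip.
It fails at once if a tool, jar, bottle or block lying round about is shifted by more than 40 mm (distance of any of gouge, mallet, glue_brush, glue_jar, oil_bottle, thumb_plane, corner_block from where it was at the start of the episode above 0.04 m).
It also fails if it takes over 70 s, if anything falls off the work surface, if the arm or the gripper's body presses on something with over 40 N, if the wrist force passes 120 N, or if a joint passes its speed limit or range.

### The arm

A 7-joint arm with a two-finger parallel gripper is mounted at the origin on the work surface. World frame = base frame: x ahead of the robot, y to its left, z up, the work surface at z = 0. Lengths are in m, angles in degrees, forces in N, time in s.
With the tool pointing down it reaches from about 0.425 to 0.875 m from the base axis. Payload 4.7 kg.
Tool frame: the origin (TCP) lies at the very end of the fingers, on their centre line; the grasp point (between the pads) lies 19 mm behind it; z points along the fingers, y is the line along which they close (so a half turn about z gives the same grasp; the last joint's range is limited). The gripper opens to 87 mm and grips with 3 to 60 N. Pads are 19 mm wide; open, the fingers measure 117 mm over their backs; the gripper's body (75 mm by 190 mm) begins 51 mm behind the grasp point.
Start: joints at [75.12, 18.392, -4.016, 83.108, 1.295, 78.541, -3.26], TCP at [0.176, -0.626, 0.223] pointing down, gripper open.
Joint ranges: [-163.93, 163.93], [-17.29, 119.83], [-79.2, 71.16], [3.27, 140.29], [-89.18, 269.18], [5.43, 117.66], [-154.24, 154.24]. Speed limits (degrees/s): [147.25, 147.25, 180, 180, 180, 180, 180].

### API

Orientations are given as [roll, pitch, yaw] about the fixed x, y, z axes, in that order (R = Rz(yaw) Ry(pitch) Rx(roll)).
In Python, from cell import telemetry, cams, env gives the robot as it stands.
- The arm moves only by the tool arm_command, never from a script. Its argument "series" is text: rows parted by semicolons, each of 5 numbers parted by spaces: the shift along the tool's x, y, z in mm, then the turn about the tool's z in rad, then the closure in counts, from 0 (fully open) to 255 (shut). A call has 1 to 20 rows; each row shifts and turns the commanded pose from where the row before left it, along the tool's axes as they then stand; what a row does not reach is not made up. A row lasts 1/12 s, in which the tool goes at most 41.7 mm and 7.16 degrees, less where a joint would pass 70% of its speed; a pose out of reach is approached as far as the arm can. A call is refused whole if a number of a shift passes 41.7 or a number of a turn 0.125, either way. A call with a gripper value outside its range is refused whole. The fingers move at their own pace and stop on an object; "squeeze" is the grip in N (left out, the last holds). Time passes only in rows, so rows that do not move let the fingers close. It gives the time, the measured TCP pose, the force, the opening and the grip force at its end, in the units of the state.
- telemetry.get_obs(): the state, without advancing time (a new reading comes with each control period).
- cams.read_camera(name): name is "side" or "top"; returns the picture (384x512x3 uint8, blue, green, red); there is no depth.
- cams.calibration(name): a dict with "K" (3x3 intrinsics, pixels), "dist" ([k1, k2, p1, p2, k3] as OpenCV has them; the pictures are not rectified), "origin" and "rotation" of the camera in the world. Camera axes: x right, y down, z forward; pixel columns grow to the right and rows downward; lengths in m; the calibration is good to about 2 mm. A picture is of the moment at which its call begins. calibration takes no time and is no camera call.
- env.sign_off(): hands the job in; it is judged then, once.
The state is a dict: "time_s": time; "qpos": joint angles; "joint_velocities": joint speeds; "effort": joint torques, N m; "tool_pos": TCP position; "tool_rot": TCP orientation; "force": force on the tool from outside, world axes, zero at the start; "wrist_torque": the same for the moment, N m; "grip_width": finger opening in m; "grasp_force": force on a finger pad.
Only numpy, scipy, OpenCV 4.12 (cv2) and the standard library are available. Lean on these libraries where they do the work, as an engineer would, in place of code of your own. Each camera call takes 0.05 s, during which the arm holds its last target. There are 200 camera calls.

## Working session

There is one attempt and no reset: what is moved stays moved. The work goes in short steps, Python scripts to look and compute and a tool call to move; the robot and the scene stay as the last step left them, time stands still between calls to the robot, and variables do not carry over. Pictures are saved under pics/ and viewed, at most 10 in all, crops included, and the job is handed in when it is done.

Besides the shell and the picture viewer there is one more tool, called after ">>>" as name(argument=value, ...) on one line, values as JSON. arm_command: Moves the arm, as the interface text tells. Its arguments: {"type":"object","properties":{"series":{"type":"string"},"squeeze":{"type":"number"}},"required":["series"]}

```bash
ls; mkdir -p pics; python3 - <<'E'
from cell import telemetry, cams
import cv2
print(telemetry.get_obs())
for n in("side","top"):
    cv2.imwrite(f"pics/{n}0.png",cams.read_camera(n)); print(cams.calibration(n))
E
```

```text
pics
{'time_s': 0.0, 'qpos': array([75.11885661, 18.43824625, -4.01859772, 83.17707175,  1.29551352,
       78.54002437, -3.26137924]), 'joint_velocities': array([-0.03666051,  0.01686945,  0.03789997,  0.07412207, -0.04727928,
       -0.04416207,  0.03939031]), 'effort': array([ 1.17017862e-03, -4.91285348e+01, -4.03574500e-01, -3.12524235e+01,
       -6.42375438e-02,  4.35809931e-02,  1.84777609e-04]), 'tool_pos': array([ 0.17559639, -0.62524248,  0.22145214]), 'tool_rot': array([-1.79889946e+02,  5.38017051e-03,  1.56925792e+01]), 'force': array([-1.07193994, -0.59472036,  0.93805009]), 'wrist_torque': array([-0.02386281,  0.01584224, -0.01313205]), 'grasp_force': 0.0, 'grip_width': 0.08716486143417317}
{'K': array([[420.38782297,   0.        , 246.14979504],
       [  0.        , 420.38782297, 191.4365813 ],
       [  0.        ,   0.        ,   1.        ]]), 'dist': array([0.03507077, 0.        , 0.        , 0.        , 0.        ]), 'origin': array([ 0.76250024, -0.89819123,  0.80810357]), 'rotation': array([-124.97552892,   -0.89035669,   11.88661453])}
{'K': array([[428.3163833 ,   0.        , 256.78943102],
       [  0.        , 428.3163833 , 180.72745746],
       [  0.        ,   0.        ,   1.        ]]), 'dist': array([-0.10680796,  0.        ,  0.        ,  0.        ,  0.        ]), 'origin': array([0.34201077, 0.05048891, 1.41192627]), 'rotation': array([-169.62402971,   -0.37314417,  -91.49342041])}
```

View pics/side0.png

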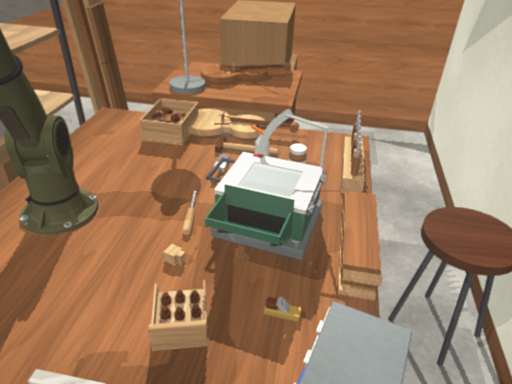

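View pics/top0.png

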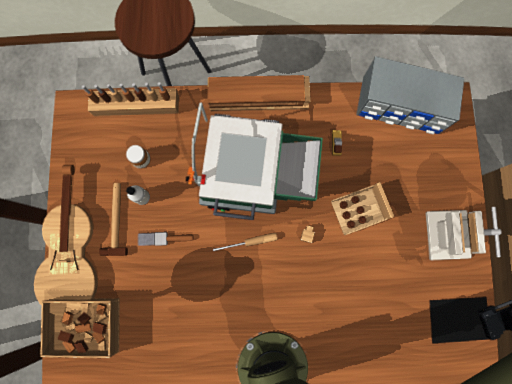

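The side view shows the tray at about (180,318) with its grip board towards the camera, and the tumbler at about (268,205). In the top view the tray is at (362,210), turned somewhat, and the tumbler is at (245,160) with its hopper at (300,165) and its handle at (233,213). I'll enlarge both views.

```bash
cat > h.py <<'E'
import numpy as np, cv2
from scipy.spatial.transform import Rotation as R
from cell import telemetry, cams
def cal(n):
    c=cams.calibration(n); return c["K"],c["dist"],np.array(c["origin"]),R.from_euler("xyz",c["rotation"],degrees=True).as_matrix()
def px2w(n,uv,z):
    K,d,o,M=cal(n); p=cv2.undistortPoints(np.array([[uv]],float),K,d)[0,0]
    r=M@np.array([p[0],p[1],1]); return o+r*(z-o[2])/r[2]
def w2px(n,P):
    K,d,o,M=cal(n); q=(np.atleast_2d(P)-o)@M
    return cv2.projectPoints(q,np.zeros(3),np.zeros(3),K,d)[0][:,0]
def crop(src,dst,x0,y0,x1,y1,s):
    cv2.imwrite(dst,cv2.resize(src[y0:y1,x0:x1],None,fx=s,fy=s,interpolation=cv2.INTER_CUBIC))
E
python3 - <<'E'
from h import *
a=cv2.imread("pics/top0.png"); crop(a,"pics/topc.png",180,95,410,245,3.4)
b=cv2.imread("pics/side0.png"); crop(b,"pics/sidec.png",140,110,340,260,4)
E
```

```text
(no output)
```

View pics/topc.png

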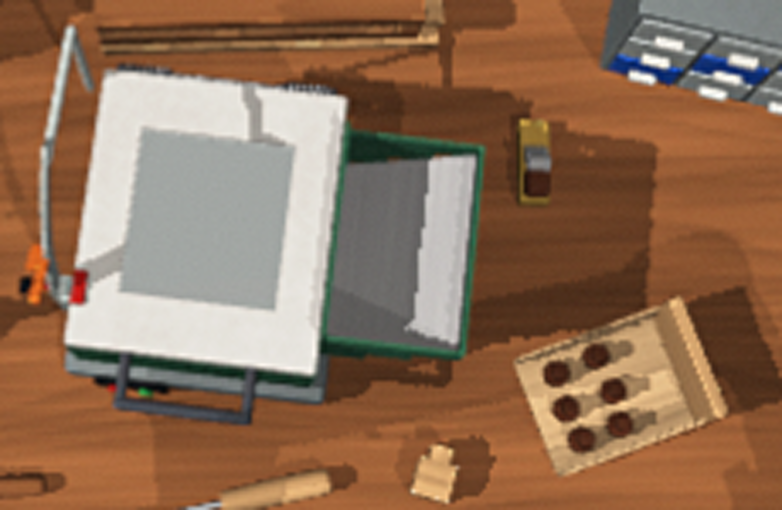

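View pics/sidec.png

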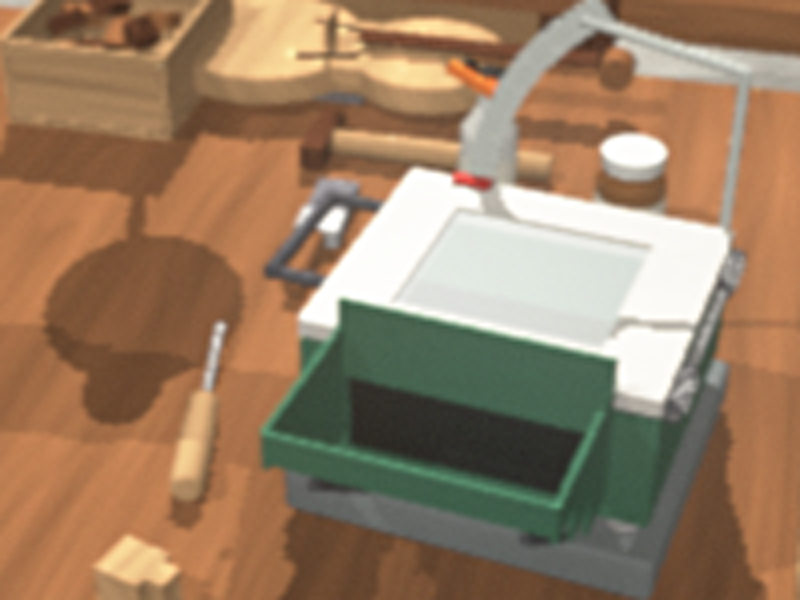

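The crops show these pixels in crop coordinates:
- **Top:** hopper rim corners at (485,147) and (464,357). Handle bar ends at (117,403) and (250,420). Lid corners at (105,72), (347,97), (319,375) and (66,345). Tray board top ends at (680,300) and (725,415). Tray open wall ends at (517,360) and (563,473). Orange mark around (35,270).
- **Side:** orange mark at (450,60) to (497,90).

```bash
cat >> h.py <<'E'
T=lambda u,v:(u/3.4+180-.35,v/3.4+95-.35)
S=lambda u,v:(u/4+140-.37,v/4+110-.37)
E
python3 - <<'E'
from h import *
np.set_printoptions(precision=4,suppress=True)
f=lambda p,z,n="top":px2w(n,(T if n=="top" else S)(*p),z)
lc=[f(p,.162) for p in[(105,72),(347,97),(319,375),(66,345)]]
print("lid",*lc,[np.linalg.norm(lc[i]-lc[(i+1)%4]) for i in range(4)])
h=[f((117,403),.16),f((250,420),.16)];hm=(h[0]+h[1])/2
print("handle",*h,np.linalg.norm(h[0]-h[1]),hm)
hp=[f((485,147),.17),f((464,357),.17)]; print("hop top",*hp,np.linalg.norm(hp[0]-hp[1]))
hs=[f((562,505),.17,"side"),f((264,432),.17,"side")]; print("hop side",*hs)
hh=[f((268,270),.16,"side")]; print("handle right side",hh)
b=[f((680,300),.072),f((725,415),.072)];w=[f((517,360),.036),f((563,473),.036)]
print("board",*b,np.linalg.norm(b[0]-b[1]),"lipwall",*w,np.linalg.norm(w[0]-w[1]))
for nm,a in(("lid",lc[0]-lc[3]),("lid2",lc[1]-lc[2]),("handle",h[1]-h[0]),("hop",hp[0]-hp[1]),("hops",hs[0]-hs[1]),("lidfront",lc[2]-lc[3]),("lidback",lc[1]-lc[0]),("board",b[0]-b[1]),("w",w[0]-w[1]),("trayside",(w[0]+w[1]-b[0]-b[1]))):
    print(nm,np.degrees(np.arctan2(a[1],a[0])))
E
```

```text
lid [0.776  0.1727 0.162 ] [ 0.7471 -0.0442  0.162 ] [ 0.497  -0.0107  0.162 ] [0.5287 0.2079 0.162 ] [np.float64(0.21883985454009983), np.float64(0.2522671253201381), np.float64(0.2209067556144143), np.float64(0.24983540288623107)]
handle [0.4773 0.1642 0.16  ] [0.4598 0.0498 0.16  ] 0.11570655576930847 [0.4686 0.107  0.16  ]
hop top [ 0.6956 -0.1645  0.17  ] [ 0.5084 -0.136   0.17  ] 0.1893367242305342
hop side [ 0.6973 -0.1604  0.17  ] [ 0.5114 -0.1343  0.17  ]
handle right side [array([0.4585, 0.054 , 0.16  ])]
board [ 0.5702 -0.359   0.072 ] [ 0.4602 -0.3937  0.072 ] 0.11535775918909234 lipwall [ 0.5221 -0.207   0.036 ] [ 0.4131 -0.245   0.036 ] 0.11540231835462161
lid -8.103611807526287
lid2 -7.632323805169352
handle -98.69917249209142
hop -8.65093388884523
hops -8.006764368975443
lidfront -98.22811439597629
lidback -97.59485398177341
board 17.500117377873615
w 19.227116331628544
trayside 107.56193116829047
```

Tumbler pose is about (0.637, 0.0815) with yaw -8.1°, and the tray is at about (0.491, -0.301) with yaw 17.6°. The handle and hopper positions agree with the given geometry. 

The interface can't tilt the hand. I'll let the tray droop in a light grip over the hopper: its centre of mass hangs at about 58° below the grip, and the splash plate can help. First I go above the grip board.

>>> arm_command(series="30 -12 0 0 130;33 -13 0 0 130;33 -13 0 0 130;33 -13 0 0 130;33 -13 0 0 130;33 -13 0 0 130;33 -13 0 0 130;33 -13 0 0 130;33 -13 0 0 130;33 -13 0 0 130;33 -13 0 0 130;33 -12 0 -0.033 130;0 0 0 0 130;0 0 0 0 130", squeeze=25)

```text
time_s: 1.27
tool_pos: [0.5145, -0.3683, 0.2218]
tool_rot: [-179.9, -0.0, 17.9]
force: [-1.3, 0.2, -1.1]
grip_width: 0.0425
grasp_force: 0.0
```

```bash
cat >> h.py <<'E'
def delta(P,yaw):
    o=telemetry.get_obs(); t=np.radians(o["tool_rot"][2]); d=np.array(P)-o["tool_pos"]
    c,s=np.cos(t),np.sin(t); dy=(yaw-o["tool_rot"][2]+180)%360-180
    print("t",round(o["time_s"],2),"tcp",o["tool_pos"].round(4),"rot",o["tool_rot"].round(1),"F",o["force"].round(1),"w",round(o["grip_width"],4),"g",round(o["grasp_force"],1))
    print("tool delta mm",(1000*np.array([c*d[0]+s*d[1],s*d[0]-c*d[1],-d[2]])).round(1),"turn",round(-np.radians(dy),3))
E
python3 - <<'E'
from h import *
delta([.5135,-.3708,.037],17.6)
im=cams.read_camera("top"); crop(im,"pics/top1.png",310,160,430,250,5)
E
```

```text
t 1.27 tcp [ 0.5145 -0.3683  0.2218] rot [-179.9   -0.    17.9] F [-1.3  0.2 -1.1] w 0.0425 g 0.0
tool delta mm [ -1.7   2.1 184.8] turn 0.005
```

View pics/top1.png

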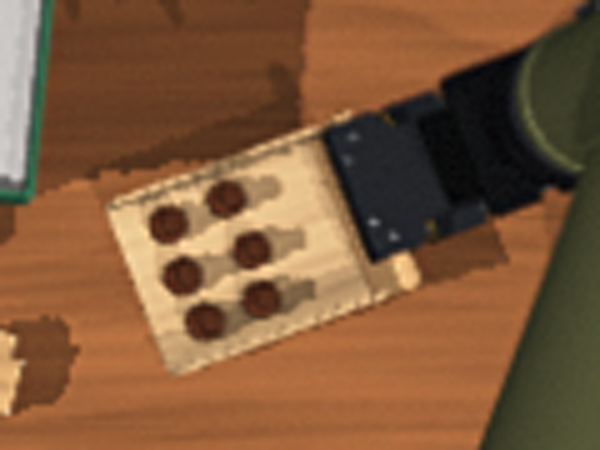

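The hand is over the grip board, with its body at about (390,180) in the crop and aligned with the board. The nearest buttons at about (255,250) are clear. I'll descend and close.

>>> arm_command(series="-1 1 30 0 130;-1 1 35 0 130;0 0 35 0 130;0 0 35 0 130;0 0 25 0 130;0 0 15 0 130;0 0 10 0 130;0 0 0 0 130;0 0 0 0 255;0 0 0 0 255;0 0 0 0 255;0 0 0 0 255;0 0 0 0 255;0 0 0 0 255", squeeze=25)

```text
time_s: 2.48
tool_pos: [0.5117, -0.3746, 0.0386]
tool_rot: [179.9, -0.0, 17.6]
force: [-0.0, -1.7, 2.7]
grip_width: 0.0139
grasp_force: 25.0
```

>>> arm_command(series="0 0 -5 0 255;0 0 -15 0 255;0 0 -25 0 255;0 0 -25 0 255;0 0 -25 0 255;0 0 -25 0 255;0 0 -25 0 255;0 0 -25 0 255;0 0 -25 0 255;0 0 -25 0 255;0 0 -20 0 255;0 0 -10 0 255;0 0 0 0 255", squeeze=30)

```text
time_s: 3.57
tool_pos: [0.5121, -0.3741, 0.2901]
tool_rot: [179.8, -0.1, 17.6]
force: [-0.1, -0.3, -3.0]
grip_width: 0.0135
grasp_force: 30.0
```

```bash
python3 - <<'E'
from h import *
delta([.596,-.2056,.289],-8.1)
im=cams.read_camera("side"); crop(im,"pics/side1.png",80,100,340,360,2.3)
E
```

```text
t 3.57 tcp [ 0.5121 -0.3741  0.2901] rot [ 1.798e+02 -1.000e-01  1.760e+01] F [-0.1 -0.3 -3. ] w 0.0135 g 30.0
tool delta mm [ 130.9 -135.2    1.1] turn 0.448
```

View pics/side1.png

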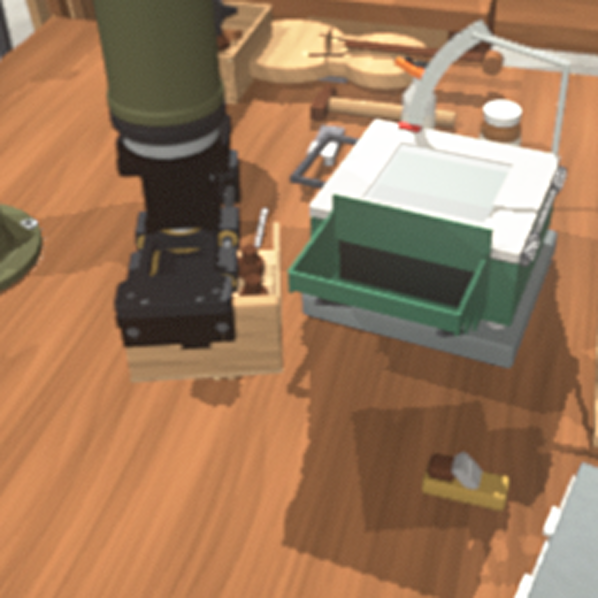

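The tray hangs level at 30 N with the buttons still upright; one shows at about (252,270), and the hopper is to the right. Next I carry it over and turn it to line up with the hopper.

>>> arm_command(series="5 -5 0 0 255;9 -10 0 0 255;12 -12 0 0 255;12 -12 0 0 255;12 -12 0 0 255;12 -13 0 0 255;12 -13 0 0 255;12 -12 0 0 255;12 -12 0 0 255;12 -12 0 0 255;10 -10 0 0 255;7 -8 0 0 255;4 -4 0 0 255;0 0 0 0.04 255;0 0 0 0.08 255;0 0 0 0.1 255;0 0 0 0.1 255;0 0 0 0.08 255;0 0 0 0.048 255;0 0 0 0 255")

```text
time_s: 5.28
tool_pos: [0.5949, -0.2061, 0.2871]
tool_rot: [180.0, 0.1, -8.2]
force: [-0.2, -0.2, -3.1]
grip_width: 0.0137
grasp_force: 30.0
```

```bash
python3 - <<'E'
from h import *
delta([.596,-.2056,.289],-8.1)
E
```

```text
t 5.28 tcp [ 0.5949 -0.2061  0.2871] rot [ 1.8e+02  1.0e-01 -8.2e+00] F [-0.2 -0.2 -3.1] w 0.0137 g 30.0
tool delta mm [ 1.1 -0.6 -1.9] turn -0.002
```

Now I reduce the squeeze step by step. The grip width shows when the board starts to tilt.

>>> arm_command(series="0 0 0 0 255;0 0 0 0 255;0 0 0 0 255;0 0 0 0 255", squeeze=12)

```text
time_s: 5.62
tool_pos: [0.5952, -0.2056, 0.2875]
tool_rot: [180.0, 0.0, -8.1]
force: [0.8, -1.0, -2.0]
grip_width: 0.0137
grasp_force: 12.0
```

>>> arm_command(series="0 0 0 0 255;0 0 0 0 255;0 0 0 0 255;0 0 0 0 255", squeeze=9)

```text
time_s: 5.95
tool_pos: [0.5952, -0.2055, 0.2875]
tool_rot: [180.0, 0.0, -8.1]
force: [-0.3, -0.7, -2.9]
grip_width: 0.0137
grasp_force: 9.0
```

>>> arm_command(series="0 0 0 0 255;0 0 0 0 255;0 0 0 0 255", squeeze=7)

```text
time_s: 6.2
tool_pos: [0.5953, -0.2055, 0.2876]
tool_rot: [180.0, -0.0, -8.1]
force: [-0.2, 0.6, -2.9]
grip_width: 0.014
grasp_force: 7.0
```

>>> arm_command(series="0 0 0 0 255;0 0 0 0 255;0 0 0 0 255", squeeze=6)

```text
time_s: 6.45
tool_pos: [0.5953, -0.2055, 0.2875]
tool_rot: [180.0, 0.0, -8.1]
force: [0.5, -0.3, -2.7]
grip_width: 0.014
grasp_force: 6.1
```

>>> arm_command(series="0 0 0 0 255;0 0 0 0 255;0 0 0 0 255", squeeze=5)

```text
time_s: 6.7
tool_pos: [0.5952, -0.2055, 0.2875]
tool_rot: [180.0, 0.0, -8.1]
force: [0.1, 0.0, -3.1]
grip_width: 0.0159
grasp_force: 4.9
```

```bash
python3 - <<'E'
from h import *
delta([.596,-.2056,.289],-8.1)
im=cams.read_camera("side"); crop(im,"pics/side2.png",150,80,350,280,3)
E
```

```text
t 6.7 tcp [ 0.5952 -0.2055  0.2875] rot [180.    0.   -8.1] F [ 0.1  0.  -3.1] w 0.0159 g 4.9
tool delta mm [ 0.8 -0.  -1.5] turn 0.0
```

View pics/side2.png

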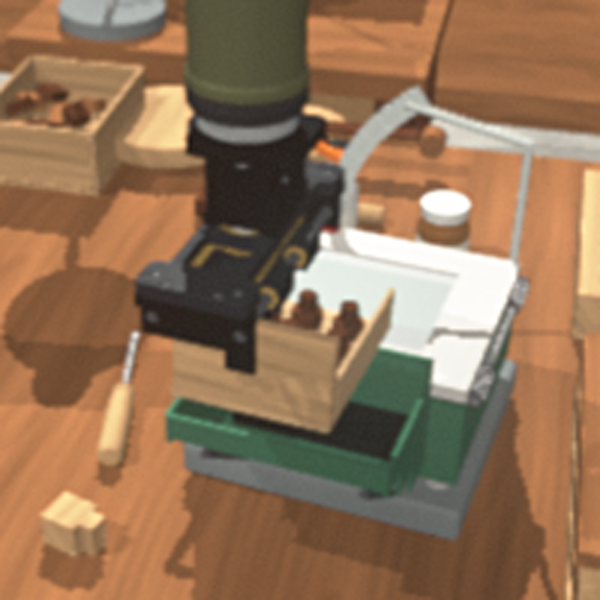

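The tray sits over the hopper, aligned with it, and has just begun to droop (opening 15.9 mm). I'll continue in small steps.

>>> arm_command(series="0 0 0 0 255;0 0 0 0 255;0 0 0 0 255", squeeze=5)

```text
time_s: 7.0
tool_pos: [0.5953, -0.2055, 0.2875]
tool_rot: [180.0, 0.0, -8.1]
force: [0.2, -0.2, -2.5]
grip_width: 0.0156
grasp_force: 4.9
```

>>> arm_command(series="0 0 0 0 255;0 0 0 0 255", squeeze=4.5)

```text
time_s: 7.17
tool_pos: [0.5953, -0.2055, 0.2876]
tool_rot: [180.0, -0.0, -8.1]
force: [-0.5, 0.3, -3.4]
grip_width: 0.0156
grasp_force: 4.4
```

>>> arm_command(series="0 0 0 0 255;0 0 0 0 255", squeeze=4)

```text
time_s: 7.33
tool_pos: [0.5953, -0.2055, 0.2876]
tool_rot: [180.0, -0.0, -8.1]
force: [-0.3, -0.2, -3.4]
grip_width: 0.017
grasp_force: 3.8
```

>>> arm_command(series="0 0 0 0 255;0 0 0 0 255", squeeze=3.5)

```text
time_s: 7.5
tool_pos: [0.5953, -0.2056, 0.2875]
tool_rot: [180.0, -0.0, -8.1]
force: [0.4, -0.3, -3.7]
grip_width: 0.0216
grasp_force: 3.7
```

>>> arm_command(series="0 0 0 0 255;0 0 0 0 255", squeeze=3.5)

```text
time_s: 7.67
tool_pos: [0.5952, -0.2056, 0.2875]
tool_rot: [180.0, 0.0, -8.1]
force: [0.1, 0.8, -2.8]
grip_width: 0.0227
grasp_force: 3.4
```

```bash
python3 - <<'E'
from h import *
delta([.596,-.2056,.289],-8.1)
im=cams.read_camera("side"); crop(im,"pics/side3.png",190,120,330,260,3.4)
E
```

```text
t 7.67 tcp [ 0.5952 -0.2056  0.2875] rot [180.    0.   -8.1] F [ 0.1  0.8 -2.8] w 0.0227 g 3.4
tool delta mm [ 0.8 -0.1 -1.5] turn 0.0
```

View pics/side3.png

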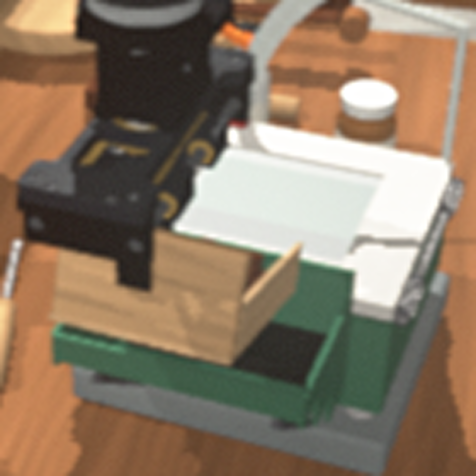

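The tray now tilts about 20° and its lip is inside the mouth, with no buttons out yet. I'll go lower on the squeeze.

>>> arm_command(series="0 0 0 0 255;0 0 0 0 255;0 0 0 0 255", squeeze=3)

```text
time_s: 7.97
tool_pos: [0.5952, -0.2055, 0.2875]
tool_rot: [180.0, 0.0, -8.1]
force: [1.0, -0.8, -3.0]
grip_width: 0.0237
grasp_force: 3.1
```

>>> arm_command(series="0 0 0 0 255;0 0 0 0 255;0 0 0 0 255;0 0 0 0 255")

```text
time_s: 8.3
tool_pos: [0.5953, -0.2055, 0.2875]
tool_rot: [180.0, 0.0, -8.1]
force: [-0.3, 0.2, -2.4]
grip_width: 0.0243
grasp_force: 3.0
```

>>> arm_command(series="0 0 5 0 255;0 0 7 0 255;0 0 7 0 255;0 0 5 0 255;0 -4 0 0 255;0 -6 0 0 255;0 -8 0 0 255;0 -8 0 0 255;0 -8 0 0 255;0 -6 0 0 255")

```text
time_s: 9.13
tool_pos: [0.6014, -0.1638, 0.264]
tool_rot: [-180.0, -0.0, -8.0]
force: [0.5, 0.2, -1.9]
grip_width: 0.0244
grasp_force: 2.9
```

>>> arm_command(series="0 -4 0 0 255;0 -4 0 0 255;0 -4 0 0 255;0 -4 0 0 255")

```text
time_s: 9.47
tool_pos: [0.6022, -0.1537, 0.2644]
tool_rot: [179.7, 0.0, -8.3]
force: [-3.7, -5.5, 2.5]
grip_width: 0.0308
grasp_force: 3.7
```

>>> arm_command(series="0 0 0 0 255;0 0 0 0 255")

```text
time_s: 9.63
tool_pos: [0.6024, -0.1536, 0.2647]
tool_rot: [179.7, -0.0, -8.3]
force: [-4.2, -4.2, 2.7]
grip_width: 0.0309
grasp_force: 3.3
```

>>> arm_command(series="0 4 0 0 255;0 8 0 0 255;0 8 0 0 255;0 8 0 0 255;0 6 0 0 255;0 0 0 0 255;0 0 0 0 255")

```text
time_s: 10.22
tool_pos: [0.5979, -0.1844, 0.263]
tool_rot: [-180.0, 0.1, -8.2]
force: [-0.8, 1.3, -2.9]
grip_width: 0.0215
grasp_force: 3.0
```

```bash
python3 - <<'E'
from h import *
delta([.596,-.2056,.289],-8.1)
F=[]
for i in range(5):
    im=cams.read_camera("top"); F.append(telemetry.get_obs()["force"])
print(np.mean(F,0).round(2)); cv2.imwrite("pics/t4.png",im)
hsv=cv2.cvtColor(im,cv2.COLOR_BGR2HSV)
for y in range(130,206,1):
    s=""
    for x in range(268,345):
        b,g,r=map(int,im[y,x]); 
        s+= "#" if r<115 and r>g+22 and g<70 else "g" if g>r+15 and g>b+8 else "k" if max(r,g,b)<60 else "w" if r>g+25 else "." 
    print(s)
E
```

```text
t 10.22 tcp [ 0.5979 -0.1844  0.263 ] rot [-1.8e+02  1.0e-01 -8.2e+00] F [-0.8  1.3 -2.9] w 0.0215 g 3.0
tool delta mm [  1.1  21.3 -26. ] turn -0.001
[ 0.27  0.66 -2.47]
...............###############################################kkkkkk###www.kk
..............g###############################################kkkkkkkkkkk..kk
..............g.#############################################kkkkkkkkkkk..kkk
.............ggg.....##.####################################wkkkkkkkkkkk.kk..
.............ggggggggk.ggg......##########.################wwkkkkkkkkkk..kk..
.............ggggggggkgggggggggggg.....w#kkkkkkkk####wwwwwww#kkkkkkkkkk......
.............ggggggggkgkggggggggggggggggkkkkkkkkkkk#wwwwwwww#kkkkkkkkk..k....
.............ggggkkgkkkggkkgggggggggggggkkkkkkkkkkk...w###w#kkkkkkkkkk...k...
.............ggkkgkkgkkkkkkkkgkgggggggggkkkk.kkkkkkggg.#####kkkkkkkkkk..k....
.............ggkkgk..........kkkkkgggggkkkkkkkkkkkkkgg.www#kkkkkkkkkkk.......
............gggkgkkwwwwwwwwwwwwwww.....kkkkkkkkkkkkkkkk###kkkkkkkkkkkk.......
............gggkkkk.wwwwwwwwwwwwwwwwwww.k.kkkkkkkkkkkkkkkkkkkkkkkkkkkk.
[... 4298 characters left out ...]
.....gggggggggggggggggggggggggggggggggggg.....ggwwwwwwwwwwwwwwwwwwwwwwwwww..
......gggggggggggggggggggggggggggggggggggggggggggwwwwwwwwwwwwwwwwwwwwwwwwww..
..........kkkkkggggk..k..gggggggg...gggggggggggg.wwwwwwwwwwwwwwwwwwwwwwwwww..
.........###ww###..#wwwwww#.#....w######....ggg.wwwwwwwwwwwwwwwwwwwwwwwwwww..
.........##########wwwwwwwwwww#w#wwwwwwww####wwwwwwwwwwwwwwwwwwwwwwwwwwwwww..
.........####################ww#w#wwwwwww####wwwwwwwwwwwwwwwwwwwwwwwwwwwwww..
.........#######################wwwwwwwww####wwwwwwwwwwwwwwwwwwwwwwwwwwwwww..
.........########################wwwwwwwww###wwwwwwwwwwwwwwwwwwwwwwwwwwwww...
.........##############################ww####wwwwwwwwwwwwwwwwwwwwwwwwwwwww...
```

The top view, read as classes, shows two dark heads still in the tray near the lip at about (291,161) and (296,174). The load has dropped by about 0.5 N, so four buttons are probably out. I'll push against the splash plate again, a bit further.

>>> arm_command(series="0 0 5 0 255;0 0 3 0 255;0 -5 0 0 255;0 -6 0 0 255;0 -6 0 0 255;0 -5 0 0 255;0 -5 0 0 255;0 -5 0 0 255;0 -5 0 0 255;0 0 0 0 255")

```text
time_s: 11.3
tool_pos: [0.6026, -0.1487, 0.2562]
tool_rot: [179.8, 0.1, -8.2]
force: [-3.2, -5.2, 1.5]
grip_width: 0.0425
grasp_force: 3.1
```

>>> arm_command(series="0 4 0 0 255;0 5 0 0 255;0 5 0 0 255;0 5 0 0 255;0 0 0 0 255")

```text
time_s: 11.72
tool_pos: [0.601, -0.1664, 0.2553]
tool_rot: [-180.0, -0.0, -8.1]
force: [1.2, -1.0, -0.3]
grip_width: 0.0207
grasp_force: 2.8
```

```bash
cat >> h.py <<'E'
def amap(im,x0,x1,y0,y1,st=1):
    for y in range(y0,y1,st):
        s=""
        for x in range(x0,x1,st):
            b,g,r=map(int,im[y,x])
            s+= "#" if r<115 and r>g+22 and g<70 else "g" if g>r+15 and g>b+8 else "k" if max(r,g,b)<60 else "w" if r>g+25 else "." 
        print(y,s)
E
python3 - <<'E'
from h import *
F=[]
for i in range(5):
    im=cams.read_camera("top"); F.append(telemetry.get_obs()["force"])
print(np.mean(F,0).round(2)); cv2.imwrite("pics/t5.png",im)
delta([.596,-.2056,.289],-8.1)
amap(im,270,330,135,185)
s=cams.read_camera("side"); cv2.imwrite("pics/s5.png",s); crop(s,"pics/side5.png",190,120,330,260,4)
E
```

```text
[-0.    0.17 -1.77]
t 11.97 tcp [ 0.6011 -0.1651  0.2554] rot [-180.    0.   -8.] F [-0.5 -0.1 -1.7] w 0.0207 g 2.9
tool delta mm [  0.7  40.8 -33.6] turn 0.001
135 ...........ggggggggggggggggggggkkkkkkkkk#######wwwwkkkkkkkkk
136 ...........ggggggkkkkggggggggggkkkkkkkkkk...wwwwww#kkkkkkkkk
137 ...........gggkkggkkkgkkggggggkkkkkkkkkkkkggggg....kkkkkkkkk
138 ...........gggkkkkkkkkkgggkgggkkkk..kkkkkkggggggggkkkkkkkkk.
139 ...........g......kkkkkkgkkkkgkkkk..kkkkkkkgggggggkkkkkkkkk.
140 ..........gg.wwwwwwwwww.....kkkkkkkkkkkkkkkkkkkkkkkkkkkkkkk.
141 ..........gg.wwwwwwwwwwwwwwwww...kkkkkkkkkkkkkkkkkkkkkkkkkk.
142 ..........gggkk.wwwwwwwwwwwwww...kkkkkkkkkkkkkkkkkkkkkkkkkk.
143 ..........gg....wwwwwwwwwwwwww..kkkkkkkkkkkkkkkkkkkkkkkkkkk.
144 ..........gg....wwwwwwwwwwwwww.kkkkkkkkkkkkkkkkkkkkkkkkkkkk.
145 ..........gg....wwww.....wwwww.kkkkkkkkkkkkkkkkkkkkkkkkkkkkk
146 ..........gg....www..........wkkkkkkkkkkkkkkkkkkkkkkkkkkkkkk
147 ..........gg....wwww..........kkkkkkkkkkkkkkkkkkkkkkkkkkkkkk
148 ..........g.....wwww..........kkkkkkkkkkkkkkkkkkkkkkkkkkkkkk
149 .........gg....wwwwww....
[... 1610 characters left out ...]
....ww#####k##kwww........w.wwwwwwwwwwwwwwwwww...w
175 ......gg......www#######kwwwwwwww..wwwwwwwwwwwwwwwwwwwww...w
176 ......gg......www#######k.wwwwwwwwwwwwwwwwwwwwwwwwwwwwww...w
177 ......gg......www########wwwwwwwwwwwwwwwwwwwwwwwwwwwwwww...w
178 ......gg.........######wwwwwwwwwwwwwwwwwwwwwwwwwwwwwwwww..ww
179 ......gg.wwwww.ww...#...wwwwwwwwwwwwwwwwwwwwwwwwwwwwwwww..ww
180 ......gg......wwwwwwwwwww......wwwwwwwwwwwwwwwwwwwwwwwww.www
181 ......gg...........wwwwwwwwwwww..w...w.wwwwwwwwwwwwwwww...ww
182 ......g.....................wwwwwwwwwwww.w....w.wwwwwwww.www
183 .....gg.............................w.wwwwwwwwww......w..www
184 .....gg.....................................wwwwwwwwwww..www
```

One head at (283,164) is now beyond the lip, and one at (290,175) is still in the tray. I'll push once more and back off faster.

>>> arm_command(series="0 8 0 0 255;0 6 0 0 255;0 0 0 0 255;0 -5 0 0 255;0 -6 0 0 255;0 -6 0 0 255;0 -5 0 0 255;0 -5 0 0 255;0 -5 0 0 255;0 -3 0 0 255;0 0 0 0 255")

```text
time_s: 12.93
tool_pos: [0.603, -0.1465, 0.2562]
tool_rot: [179.8, 0.0, -8.1]
force: [-3.4, -5.3, 1.4]
grip_width: 0.0524
grasp_force: 3.1
```

```bash
python3 - <<'E'
from h import *
im=cams.read_camera("top"); delta([.596,-.2056,.289],-8.1)
amap(im,270,312,135,185)
E
```

```text
t 12.98 tcp [ 0.6029 -0.1471  0.2562] rot [179.7   0.   -8.2] F [-3.2 -7.2  1.2] w 0.0511 g 3.1
tool delta mm [  1.5  58.9 -32.8] turn -0.001
135 ...........gggggggggggggkkkkkkkkkk...ww##w
136 ...........gggggkgkgkggkkkkkkkkkkkggggg...
137 ...........ggggggggkggkkkkkk.kkkkkkggggggg
138 ...........ggkggkkggggkkkkkk.kkkkkkkkkkkkk
139 ...........gggkggggkggkkkkkkkkkkkkkkkkkkkk
140 ..........gggkkkkggkggkk.kkkkkkkkkkkkkkkkk
141 ..........ggkkkkkkgkkgk...kkkkkkkkkkkkkkkk
142 ..........g.ww........kk.kkkkkkkkkkkkkkkkk
143 ..........g.wwwwwwwwwwwkkkkkkkkkkkkkkkkkkk
144 ..........g....wwwww.wwkkkkkkkkkkkkkkkkkkk
145 ..........gg...wwwww.wwkkkkkkkkkkkkkkkkkkk
146 ..........gg...wwwwwww.kkkkkkkkkkkkkkkkkkk
147 ..........gg...wwwwwww.kkkkkkkkkkkkkkkkkkk
148 ..........g....wwwww.w.kkkkkkkkkkkkkkkkkkk
149 .........gg....wwwww...kkkkkkkkkkkkkkkkkkk
150 .........gg....wwwww..kkkkkkkkkkkkkkkkkkkk
151 .........gg....wwwww..kkkkkkkkkkkkkkkkkkkk
152 .........gg....wwwwww.kkkkkkkkkkkkkkkkkkkk
153 .........gg...wwwwwww.kkkkkkkkkkkkkkkkkkkk
154 .........gg...wwwwwww....kkkkkkkkkkkkkkkkk
155 .........gg...
[... 691 characters left out ...]
.......gg...###.wwwwwwwwwwwwwwwwwwww.....w
171 .......gg......wwwwwwwww.wwwwwwwwwwwwwwwww
172 .......gg.....wwwwwwwwww........w.wwwwwwww
173 .......g......www.w###.www...............w
174 ......gg......www.######wwwwwwwwwwwww....w
175 ......gg......www######k.www...wwwwwwwwwww
176 ......gg......ww#########wwww........wwwww
177 ......gg......ww#########wwwwwwww.w.wwwwww
178 ......gg......www#######k.wwwwwwwwwwwwwwww
179 ......gg......w.w######k.wwwwwwwwwwwwwwwww
180 ......gg......w.w######k.wwwwwwwwwwwwwwwww
181 ......gg...........k##...wwwwwwwwwwwwwwwww
182 ......g..wwwwwwwwwwwwwww...ww.wwwwwwwwwwww
183 .....gg.........wwwwwwwwwwwwwwwwwwwww...w.
184 .....gg....................wwwwwwwwwwwwwww
```

```bash
python3 - <<'E'
from h import *
a=cams.read_camera("top")[120:200,265:345]; b=cams.read_camera("side")[130:250,190:310]
f=lambda i:cv2.resize(i,(400,400),interpolation=cv2.INTER_CUBIC)
cv2.imwrite("pics/both6.png",np.hstack([f(a),f(b)]))
E
```

```text
(no output)
```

View pics/both6.png

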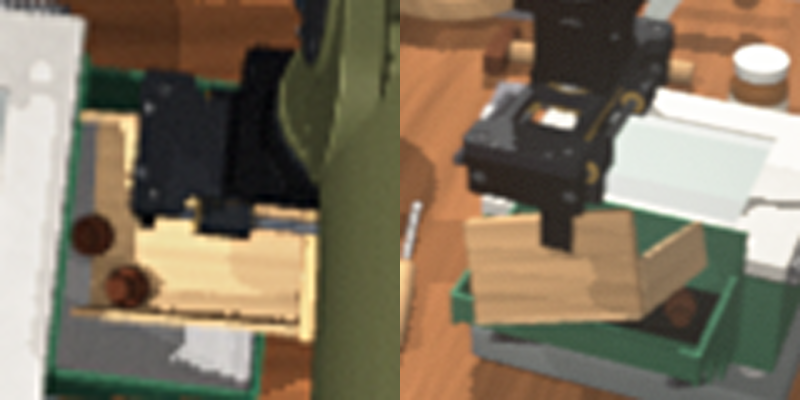

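In the top half, one button at (93,235) is wedged between the lip and the plate, and one at (128,287) still stands on the tray floor by the lip. The side half shows another button already on the chute at (680,305). I'll back off quickly to free the wedged one.

>>> arm_command(series="0 18 0 0 255;0 18 0 0 255;0 0 0 0 255")

```text
time_s: 13.33
tool_pos: [0.5984, -0.184, 0.256]
tool_rot: [179.9, -0.0, -8.3]
force: [-1.0, -1.0, 0.3]
grip_width: 0.0244
grasp_force: 0.0
```

```bash
python3 - <<'E'
from h import *
F=[]
for i in range(4):
    im=cams.read_camera("top"); F.append(telemetry.get_obs()["force"])
print(np.mean(F,0).round(2)); delta([.596,-.2056,.289],-8.1)
amap(im,270,320,140,190)
E
```

```text
[0.14 0.68 0.17]
t 13.53 tcp [ 0.5994 -0.1784  0.2559] rot [-179.9   -0.    -8. ] F [0.3 0.6 0.8] w 0.0049 g 0.2
tool delta mm [  0.4  27.5 -33.1] turn 0.003
140 ..........gggggkkgkkkkkkkkgkkkkkkggkkkkkkkkkkkkkkk
141 ..........gggkkkkkkk.kk.....kkkkk..kkkkkkkkkkkkkkk
142 ..........gg.wwwwwwwwwwwwwwwwwwwwww...kkkkkkkkkkkk
143 ..........gg.wwwwwwwwwwwwwwwwwwwwww.kkkkkkkkkkkkkk
144 ..........gg.......wwwwwwww..ww.www.kkkkkkkkkkkkkk
145 ..........gg............wwwwwwwwwww.kkkkkkkkkkkkkk
146 ..........gg....wwwwwwwwwwwwwwwwwww.kkkkkkkkkkkkkk
147 ..........g.....wwwwwwwwwwwwwwwwwww.kkkkkkkkkkkkkk
148 .........gg....wwwwwwwwwwwwwwwwwwww.kkkkkkkkkkkkkk
149 .........gg....wwwwwwwwwwwwwwwwwwww.kkkkkkkkkkkkkk
150 .........gg....wwwwwwwwwwwwwwwwwwww.kkkkkkkkkkkkkk
151 .........gg....wwwwwwwwwwww..w...ww.kkkkkkkkkkkkkk
152 .........gg....wwwwwwwwwwww......wwkkkkkkkkkkkkkkk
153 .........gg....wwwwwwwwwwww......wwkkkkkkkkkkkkkkk
154 .........gg....wwwwwwwwwwwwwwwwwwwwkkkkkkkkkkkkkkk
155 .........gg....wwwwwwwwwwwwwwwwwwwwkkkkkkkkkkkkkkk
156 .........g.....wwwwwwwwwwww.....wwwkkkkkkkkkkkkkkk
157 ...
[... 1107 characters left out ...]
.....#######k.wwwwwwwwwwwwwwwwwwwwwwwwww
178 ......gg......#####k##k.wwwwwwwwwwwwwwwwwwwwwwwwww
179 ......gg.....www######..wwwwwwwwwwwwwwwwwwwwwwwwww
180 ......gg..wwwwwwwwwwwwwwwwwwwwwwwwwwwwwwwwwwwwwwww
181 ......gg...wwwwwwwwwwwwwwwwwwwwwwwwwwwwwwwwwwwwwww
182 ......g........wwwwwwwwwwwwwwwwwwwwwwwwwwwwwwwwwww
183 .....gg...............wwwwwwwwwwwwwwwwwwwwwwwwwwww
184 .....gg.........................................ww
185 .....gg.......................................gg.w
186 .....gg.......................................ggw#
187 .....gg.......................................gg##
188 .....gg.......................................gg##
189 .....gg.......................................ggww
```

The tray has slipped out of the fingers (width 4.9 mm, no force) and lies tipped in the hopper. I'll move the hand up and away, then look.

>>> arm_command(series="0 0 -30 0 255;0 0 -35 0 255;0 0 -35 0 200;0 40 0 0 150;0 40 0 0 120;0 40 0 0 120;0 0 0 0 120", squeeze=20)

```text
time_s: 14.12
tool_pos: [0.5788, -0.3092, 0.3546]
tool_rot: [179.6, 0.1, -8.8]
force: [-1.6, -1.9, -1.1]
grip_width: 0.0266
grasp_force: 0.0
```

```bash
python3 - <<'E'
from h import *
A=cams.read_camera("top");B=cams.read_camera("side"); cv2.imwrite("pics/t7.png",A);cv2.imwrite("pics/s7.png",B)
f=lambda i:cv2.resize(i,(400,600),interpolation=cv2.INTER_CUBIC)
cv2.imwrite("pics/both7.png",np.hstack([f(A[110:215,265:335]),f(B[120:270,200:300])]))
delta([.596,-.2056,.289],-8.1)
E
```

```text
t 14.22 tcp [ 0.5816 -0.3005  0.3549] rot [-180.     0.    -8.2] F [ 0.5  1.2 -0.1] w 0.0345 g 0.0
tool delta mm [  0.7 -96.   65.9] turn -0.002
```

View pics/both7.png

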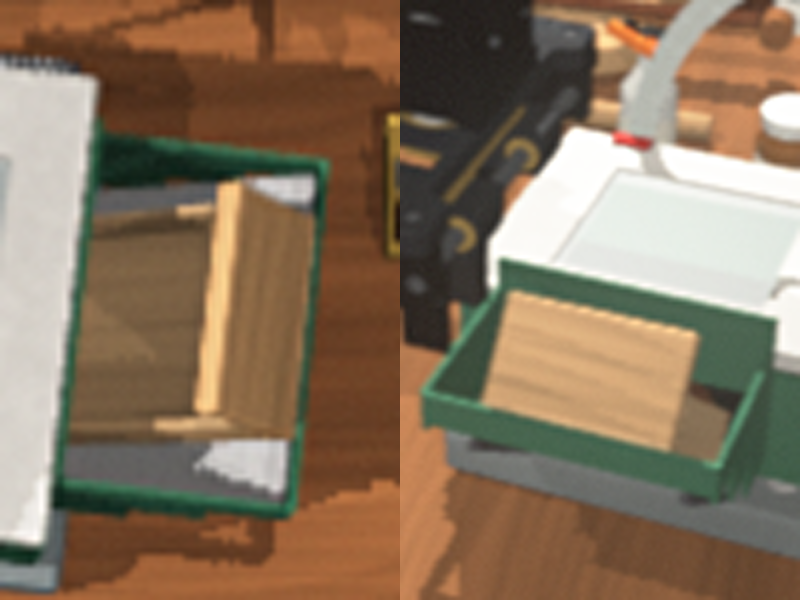

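Both views are clear. The tray slid down onto the 37° chute with its lip towards the tub opening, and no buttons are left in it. The board's back top edge runs (243,183) to (218,412) in the top half and (510,290) to (700,332) in the side half. I'll triangulate it for a re-grasp.

```bash
cat >> h.py <<'E'
def ray(n,uv):
    K,d,o,M=cal(n); p=cv2.undistortPoints(np.array([[uv]],float),K,d)[0,0]; r=M@np.array([p[0],p[1],1]); return o,r/np.linalg.norm(r)
def tri(a,b):
    (o1,r1),(o2,r2)=ray("top",a),ray("side",b)
    A=np.eye(3)-np.outer(r1,r1);B=np.eye(3)-np.outer(r2,r2); P=np.linalg.solve(A+B,A@o1+B@o2)
    return P,np.linalg.norm(A@(P-o1))
C=np.array([.637,.0815,0]);RT=R.from_euler("z",-8.1,degrees=True).as_matrix()
tum=lambda P:(np.asarray(P)-C)@RT
E
python3 - <<'E'
from h import *
np.set_printoptions(precision=4,suppress=True)
t=lambda u,v:(u/5.714+265-.4,v/5.714+110-.4); s=lambda u,v:((u-400)/4+200-.4,v/4+120-.4)
P=[]
for a,b in(((218,412),(508,291)),((243,183),(700,332))):
    p,e=tri(t(*a),s(*b)); P.append(p); print(p,tum(p),"err",e)
print("width",np.linalg.norm(P[0]-P[1]),"yaw",np.degrees(np.arctan2(*(P[1]-P[0])[1::-1])))
g=[px2w("top",t(*a),P[0][2]) for a in((196,412),(218,183))]; print("front edge at same z",*[tum(x) for x in g])
# bottom back edge of board visible at side right: (668,450) near rim
m=(P[0]+P[1])/2
for th in(30,37,45,52):
    c,sn=np.cos(np.radians(th)),np.sin(np.radians(th)); M=tum(m)
    yv=np.array([0,c,-sn]);zv=np.array([0,sn,c])
    lip=M+160*1e-3*yv-.068*zv; bb=M-.072*zv
    print(th,"lip",lip,"backbottom",bb, "farcorner px", w2px("side",C+RT@(bb+[.06,0,0]))[0]*4-[800-400,480])
E
```

```text
[ 0.5536 -0.0926  0.2231] [-0.058  -0.1841  0.2231] err 0.00028306600630452987
[ 0.6719 -0.1101  0.2243] [ 0.0615 -0.1848  0.2243] err 0.001978692508626119
width 0.11950621509926702 yaw -8.436607472923885
front edge at same z [-0.0595 -0.1734  0.2231] [ 0.0585 -0.1731  0.2231]
30 lip [ 0.0018 -0.0799  0.0848] backbottom [ 0.0018 -0.2205  0.1614] farcorner px [672.2207 450.7211]
37 lip [ 0.0018 -0.0976  0.0731] backbottom [ 0.0018 -0.2278  0.1662] farcorner px [668.8132 452.0399]
45 lip [ 0.0018 -0.1194  0.0625] backbottom [ 0.0018 -0.2354  0.1728] farcorner px [665.3433 451.3541]
52 lip [ 0.0018 -0.1396  0.0558] backbottom [ 0.0018 -0.2412  0.1794] farcorner px [662.7413 448.7932]
```

The fit is good: board yaw -8.4°, tilt about 37°, lip just inside the opening. I'll go back above the board with the fingers open to about 55 mm.

```bash
python3 - <<'E'
from h import *
p=C+RT@np.array([.002,-.1915,.19]); print(p); delta(p,-8.3)
E
```

```text
[ 0.61199746 -0.10837133  0.19      ]
t 14.22 tcp [ 0.5816 -0.3005  0.3549] rot [-180.     0.    -8.2] F [ 0.5  1.2 -0.1] w 0.0345 g 0.0
tool delta mm [   2.6 -194.6  164.9] turn 0.001
```

>>> arm_command(series="0 -20 0 0 94;1 -30 0 0 94;1 -35 0 0 94;1 -35 0 0 94;0 -35 0 0 94;0 -25 0 0 94;0 -15 0 0 94;0 0 20 0 94;0 0 30 0 94;0 0 30 0 94;0 0 30 0 94;0 0 25 0 94;0 0 18 0 94;0 0 12 0 94;0 0 0 0 94;0 0 0 0 94", squeeze=10)

```text
time_s: 15.55
tool_pos: [0.6126, -0.1053, 0.1911]
tool_rot: [-180.0, -0.0, -8.0]
force: [0.4, 0.7, 0.1]
grip_width: 0.0547
grasp_force: 0.0
```

```bash
python3 - <<'E'
from h import *
p=C+RT@np.array([.002,-.1915,.19]); delta(p,-8.3)
E
```

```text
t 15.55 tcp [ 0.6126 -0.1053  0.1911] rot [-180.   -0.   -8.] F [0.4 0.7 0.1] w 0.0547 g 0.0
tool delta mm [-0.1  3.2  1.1] turn 0.006
```

Close gently at 10 N.

>>> arm_command(series="0 3 0 0 94;0 0 0 0 255;0 0 0 0 255;0 0 0 0 255;0 0 0 0 255;0 0 0 0 255;0 0 0 0 255", squeeze=10)

```text
time_s: 16.13
tool_pos: [0.6122, -0.1097, 0.1911]
tool_rot: [-180.0, -0.0, -8.1]
force: [0.5, 0.5, 1.7]
grip_width: 0.0366
grasp_force: 8.9
```

The opening is 36.6 mm against 37 mm predicted. Now I pull out along the chute slope.

>>> arm_command(series="0 0 0 0 255;0 3 -3 0 255;0 5 -4 0 255;0 6 -5 0 255;0 6 -5 0 255", squeeze=15)

```text
time_s: 16.55
tool_pos: [0.6091, -0.1138, 0.2027]
tool_rot: [-178.7, 0.4, -7.5]
force: [7.8, 31.1, -20.3]
grip_width: 0.0196
grasp_force: 15.1
```

The squeeze levelled the tray and jammed it (31 N), so I'll reverse, let go and re-grip shallower, so that the pinch doesn't level it inside the hopper.

>>> arm_command(series="0 -6 5 0 255;0 -6 5 0 255;0 -5 4 0 255;0 -3 3 0 255;0 0 0 0 255;0 0 0 0 255", squeeze=3)

```text
time_s: 17.05
tool_pos: [0.6123, -0.1102, 0.1916]
tool_rot: [180.0, -0.1, -8.1]
force: [0.8, 2.8, 4.9]
grip_width: 0.0247
grasp_force: 4.0
```

>>> arm_command(series="0 0 0 0 94;0 0 0 0 94;0 0 0 0 94;0 0 0 0 94;0 0 0 0 94;0 0 0 0 94", squeeze=10)

```text
time_s: 17.55
tool_pos: [0.6117, -0.1103, 0.1902]
tool_rot: [180.0, 0.0, -8.1]
force: [-0.6, 0.2, -1.3]
grip_width: 0.0524
grasp_force: 0.0
```

```bash
python3 - <<'E'
from h import *
s=cams.read_camera("side"); o=cv2.imread("pics/s7.png"); cv2.imwrite("pics/s8.png",s)
delta(C+RT@np.array([.002,-.183,.212]),-8.3)
for im in(o,s):
    for y in range(188,238,2):
        print("".join("W" if (r>g+25 and g>85) else "w" if r>g+25 else "g" if g>r+8 else "k" if max(b,g,r)<60 else "." for b,g,r in im[y,218:290].astype(int)))
    print()
E
```

```text
t 17.6 tcp [ 0.6117 -0.1102  0.1903] rot [180.    0.   -8.1] F [0.2 0.  0.5] w 0.0528 g 0.0
tool delta mm [  0.  -10.3 -21.7] turn 0.003
kkk...gggggggggggggggggggggg............................................
kkk...ggggggggggggggggggggggggggggggg...................................
kkk.gggggg...ggggggggggggggggggggggggggggggggg..........................
kkkggggg.WWWWWWWW....gggggggggggggggggggggggggggggggggg.................
gggggggg.WWWWWWWWWWWWWWWWW....gggggggggggggggggggggggggggggggggg........
ggggggg.WWWWWWWWWWWWWWWWWWWWWWWWWWW....ggggggggggggggggggggggggggggggggg
gggggg..WWWWWWWWWWWWWWWWWWWWWWWWWWWWWWWWWWW.....gggggggggggggggggggggggg
gggggg.WWWWWWWWWWWWWWWWWWWWWWWWWWWWWWWWWWWWWWWWWWWWW....gggggggggggggggg
ggggg..WWWWWWWWWWWWWWWWWWWWWWWWWWWWWWWWWWWWWWWWWWWWWWWWW..gggggggggggggg
ggggg.WWWWWWWWWWWWWWWWWWWWWWWWWWWWWWWWWWWWWWWWWWWWWWWWWW.ggggggggggggggg
gggg..WWWWWWWWWWWWWWWWWWWWWWWWWWWWWWWWWWWWWWWWWWWWWWWWWW.ggggggggggggggg
gggg.WWWWWWWWWWWWWWWWWWWWWWWWWWWWWWWWWWWWWWWWWWWWWWWWWW.gggggggggggggggg
ggg..WWWWWWWWWWWWWWWWWWWWWWWWWWWWWWWWWWWWWWWWWWWWWWWWWW.gggggggggggggggg
ggg.WWWWWWWWWW
[... 1987 characters left out ...]
.WWWWWWWWWWWWWWWWWWWWWWWW....wwwww...kggggg
ggg.WWWWWWWWWWWWWWWWWWWWWWWWWWWWWWWWWWWWWWWWWWWWWWWWW.............kggggg
ggggggg..WWWWWWWWWWWWWWWWWWWWWWWWWWWWWWWWWWWWWWWWWWWWWWWW.........gggggg
gggggggggggggg...WWWWWWWWWWWWWWWWWWWWWWWWWWWWWWWWWWWW............ggggggg
gggggggggggggggggggggg...WWWWWWWWWWWWWWWWWWWWWWWWWWW............gggggggg
gggggggggggggggggggggggggggggg...WWWWWWWWWWWWWWWWWWW............gggggggg
....ggggggggggggggggggggggggggggggggg....WWWWWWWWWW............ggggggggg
............ggggggggggggggggggggggggggggggggg.................gggggggggg
...................ggggggggggggggggggggggggggggggggggg.....ggggggggggggg
...........................ggggggggggggggggggggggggggggggggggggggggggggg
```

The board's top edge sits lower than before, so the tray hasn't fallen back fully. I'll raise the hand off and re-measure the board by code.

>>> arm_command(series="0 0 -20 0 94;0 0 -35 0 94;0 0 -35 0 94;0 0 -30 0 94;0 40 0 0 94;0 40 0 0 94;0 40 0 0 94;0 0 0 0 94")

```text
time_s: 18.27
tool_pos: [0.5917, -0.2409, 0.3099]
tool_rot: [179.6, 0.1, -8.9]
force: [-1.2, -1.7, -1.1]
grip_width: 0.055
grasp_force: 0.0
```

```bash
cat >> h.py <<'E'
def wmap(im,x0,x1,y0,y1):
    print("    "+"".join(str(x//10%10) if x%10==0 else " " for x in range(x0,x1)))
    for y in range(y0,y1):
        print(y,"".join("B" if (r>170 and r>g+25 and g>110) else "W" if (r>g+20 and g>85) else "w" if r>g+20 else "g" if g>r+8 else "k" if max(b,g,r)<60 else "." for b,g,r in im[y,x0:x1].astype(int)))
E
python3 - <<'E'
from h import *
A=cams.read_camera("top");B=cams.read_camera("side"); cv2.imwrite("pics/t9.png",A);cv2.imwrite("pics/s9.png",B)
wmap(A,274,326,136,192); wmap(B,216,282,190,232)
E
```

```text
8         9         0         1         2     
136 .......ggggggggggggggggggggggggggggg....wwwwwwwwwwww
137 ......gggggggggggggggggggggggggggggggggggggg....wwww
138 .......ggggggggggggggggggggggggggggggggggggggggggwww
139 ......gggggggggggggggggggggggggggggggggggggggggggwww
140 ......ggggggggggggggggggggggggggggw....ggggggggg.www
141 ......ggggggggggggggkk.kkkggggggg.W...........gg.www
142 ......gggkkkkggggggk..........................gg.www
143 ......gg.......................BBBBB..........gg.www
144 ......gg.......................BBBBWW.........ggwwww
145 ......gg.......................BBBBWWWW.......ggwwww
146 .....ggg...............WWWBBBBWBBBBWWWWW......ggwwww
147 .....gg...WWWWWWWWWWWWWBBBBBBBBBBBBWWWWWWW....ggwwww
148 .....gg.WWWWWWWWWWWww..WWWWWWWWBBBBWWWWWWWW...ggwwww
149 .....gg.wwwwwwww...........wWwWBBBBWWWWWWWWWwkggwwww
150 .....gg.wwwww................wBBBBBWWWWWWWWWwkg.wwww
151 .....gg.WWWWWWwwwWWWWWWWWWWWWWBBBBBWWWWWWWWWwkg.wwww
152 .....g.WWWWWWWWWWWWWWWWWWWWWWWBBBBBWWWWWWWWWwkg.wwww
153 .....g.WWWWWWWWWWWWWWWWWWWWWWWBBBBBWWWWWWWWWwgg.wwww
154 .....g.WWWWWWWWWWWWWWWW
[... 4491 characters left out ...]
gggg.WWBBBBBBBBBBBBBBBBBBBBBBBBBBBBBBBBBBBBBBBBBBWWWBWWW..WWW
223 gggggggggggg..WWBBBBBBBBBBBBBBBBBBBBBBBBBBBBBBBBBBBBBBWWWWWWWW..WW
224 gggggggggggggggg..WWBBBBBBBBBBBBBBBBBBBBBBBBBBBBBBBBBBWWW.WWWWWWWW
225 gggggggggggggggggggg...WBBBBBBBBBBBBBBBBBBBBBBBBBBBBBWWWWWWWWWWWWW
226 gggggggggggggggggggggggg...WBBBBBBBBBBBBBBBBBBBBBBBBBWWWWWWWWWWWW.
227 gggggggggggggggggggggggggggg..WWBBBBBBBBBBBBBBBBBBBBBWWWWWW.WWWWW.
228 gggggggggggggggggggggggggggggggg..WBBBBBBBBBBBBBBBBBBWWWWWW.WWWWW.
229 ..ggggggggggggggggggggggggggggggggg...WBBBBBBBBBBBBBWWWWWWWWWWWW.g
230 ......gggggggggggggggggggggggggggggggggg..WBBBBBBBBBWWWWW.WWWWWW.g
231 ..........ggggggggggggggggggggggggggggggggg...WBBBBBWWWWWWWWWWW..g
```

```bash
python3 - <<'E'
from h import *
np.set_printoptions(precision=4,suppress=True)
p,e=tri((309.3,142.7),(273.3,207.5)); print(p,tum(p),e)
n=px2w("top",(305.4,182.6),p[2]); print("near",n,tum(n),np.linalg.norm(n-p),np.degrees(np.arctan2(*(p-n)[1::-1])), w2px("side",n))
fr=[px2w("top",u,p[2]) for u in((304.6,142.7),(300.6,182.6))];print("front",*[tum(x) for x in fr])
M=(tum(p)+tum(n))/2; print("M",M)
for th in(5,10,15,20,25,30,37,45):
    c,s=np.cos(np.radians(th)),np.sin(np.radians(th)); yv=np.array([0,c,-s]);zv=np.array([0,s,c])
    W=lambda x,y,z:C+RT@(M+[x,0,0]+y*yv+z*zv)
    print(th,"lip",(M+.16*yv-.068*zv)[1:],"bb",(M-.072*zv)[1:],"near wall end top px",w2px("top",W(-.06,.014,-.036))[0],"side far bb",w2px("side",W(.06,0,-.072))[0])
E
```

```text
[ 0.6707 -0.1176  0.2153] [ 0.0614 -0.1924  0.2153] 0.0016982360916353004
near [ 0.552  -0.1011  0.2153] [-0.0584 -0.1927  0.2153] 0.11985325749450158 -7.9162562225854884 [[224.9964 196.8873]]
front [ 0.0582 -0.1794  0.2153] [-0.06   -0.1791  0.2153]
M [ 0.0015 -0.1925  0.2153]
5 lip [-0.0391  0.1336] bb [-0.1988  0.1436] near wall end top px [300.1759 184.4212] side far bb [270.3112 232.7947]
10 lip [-0.0468  0.1206] bb [-0.205   0.1444] near wall end top px [301.2554 184.5958] side far bb [269.559  234.1143]
15 lip [-0.0556  0.1082] bb [-0.2112  0.1458] near wall end top px [302.3638 184.7555] side far bb [268.8211 235.2521]
20 lip [-0.0655  0.0967] bb [-0.2172  0.1477] near wall end top px [303.4933 184.8993] side far bb [268.1031 236.1971]
25 lip [-0.0763  0.0861] bb [-0.223   0.1501] near wall end top px [304.6362 185.0263] side far bb [267.4105 236.9391]
30 lip [-0.088   0.0764] bb [-0.2285  0.153 ] near wall end top px [305.7844 185.1355] side far bb [266.7486 237.4692]
37 lip [-0.1057  0.0647] bb [-0.2359  0.1578] near wall end top px [307.3859 185.2572] side far bb [265.8843 237.8407]
45 lip [-0.1275  0.0541] bb [-0.2435  0.1644] near wall end top px [309.182  185.3496] side far bb [265.0025 237.7169]
```

The tray now lies at about 27°, with the board's back top edge at tumbler (0.0015, -0.1925, 0.215). I'll pinch only the top 11 mm, so it can pivot, and lift straight up. It should then steepen under gravity and clear the opening.

```bash
python3 - <<'E'
from h import *
delta(C+RT@np.array([.0015,-.189,.204]),-8.1)
E
```

```text
t 18.37 tcp [ 0.594  -0.2316  0.31  ] rot [ 1.8e+02  1.0e-01 -8.4e+00] F [-0.6  1.2  0.2] w 0.0547 g 0.0
tool delta mm [  -0.7 -127.1  106. ] turn -0.005
```

>>> arm_command(series="0 -15 0 0 110;0 -25 0 0 110;0 -30 0 0 110;0 -25 0 0 110;0 -20 0 0 110;0 -12 0 0 110;0 0 20 0 110;0 0 28 0 110;0 0 25 0 110;0 0 20 0 110;0 0 13 0 110;0 0 0 0 110;0 0 0 0 255;0 0 0 0 255;0 0 0 0 255;0 0 0 0 255;0 0 0 0 255", squeeze=12)

```text
time_s: 19.78
tool_pos: [0.6134, -0.1031, 0.2057]
tool_rot: [180.0, -0.1, -8.1]
force: [0.2, -0.1, 0.0]
grip_width: 0.0239
grasp_force: 0.0
```

```bash
python3 - <<'E'
from h import *
delta(C+RT@np.array([.0015,-.189,.204]),-8.1)
E
```

```text
t 19.78 tcp [ 0.6134 -0.1031  0.2057] rot [ 1.8e+02 -1.0e-01 -8.1e+00] F [ 0.2 -0.1  0. ] w 0.0239 g 0.0
tool delta mm [-1.2  3.   1.7] turn 0.0
```

>>> arm_command(series="0 2 0 0 255;0 0 0 0 255;0 0 0 0 255")

```text
time_s: 20.03
tool_pos: [0.6129, -0.1055, 0.2053]
tool_rot: [180.0, -0.1, -8.1]
force: [-0.8, 0.1, 4.1]
grip_width: 0.0146
grasp_force: 9.9
```

>>> arm_command(series="0 0 -3 0 255;0 0 -5 0 255;0 0 -6 0 255")

```text
time_s: 20.28
tool_pos: [0.6122, -0.1049, 0.2185]
tool_rot: [-180.0, 0.1, -8.1]
force: [-0.3, -0.5, 0.2]
grip_width: 0.0017
grasp_force: 0.0
```

The shallow pinch slipped off. A better idea is to turn the hand 90° and pinch a side wall, so the pad normal lies along the tray's pivot axis. That gives a firm grip with no levelling couple. I'll back off, turn and re-measure.

>>> arm_command(series="0 0 -30 0 200;0 0 -35 0 150;0 0 -35 0 150;0 40 0 -0.05 150;0 40 0 -0.12 150;0 40 0 -0.12 150;0 0 0 -0.12 150;0 0 0 -0.12 150;0 0 0 -0.12 150;0 0 0 -0.12 150;0 0 0 -0.12 150;0 0 0 -0.12 150;0 0 0 -0.12 150;0 0 0 -0.12 150;0 0 0 -0.12 150;0 0 0 -0.12 150;0 0 0 -0.12 150;0 0 0 -0.08 150;0 0 0 0 150")

```text
time_s: 21.87
tool_pos: [0.6045, -0.2237, 0.3186]
tool_rot: [-180.0, -0.1, 88.9]
force: [-0.7, 0.1, -0.4]
grip_width: 0.0361
grasp_force: 0.0
```

```bash
python3 - <<'E'
from h import *
A=cams.read_camera("top");B=cams.read_camera("side"); cv2.imwrite("pics/t10.png",A);cv2.imwrite("pics/s10.png",B)
delta(C+RT@np.array([-.058,-.143,.135]),81.9)
wmap(A,274,326,136,192); wmap(B,206,290,186,236)
E
```

```text
t 21.97 tcp [ 0.6046 -0.2239  0.3187] rot [180.   -0.   88.6] F [ 0.6  0.3 -0.6] w 0.0356 g 0.0
tool delta mm [170.9 -49.2 183.7] turn 0.117
          8         9         0         1         2     
136 .......ggggggggggggggggggggggggggggg....wwwwwwwwwwww
137 .......ggggggggggggggggggggggggggggggggggggg....wwww
138 .......ggggggggggggggggggggggggggggggggggggggggggwww
139 ......gggggggggggggggggggggggggggggggggggggggggggwww
140 ......gggggggggggggggggggggggggggkw....ggggggggg.www
141 ......ggggggggggggggk..kkkggggggg.............gg.www
142 ......gggkkkgggggggk..........................gg.www
143 ......gg.......................BBBB...........ggwwww
144 ......gg.......................BBBBW..........ggwwww
145 ......gg.......................BBBBWw.........ggwwww
146 .....ggg................WWWBBBBBBBBWwww.......ggwwww
147 .....gg...WWWWWWWWWWWWWBBBBBBBBBBBBWwwwww.....ggwwww
148 .....gg.WWWWWWWWWWWwwwwWWWWWWWWBBBBwwwwwwWW...ggwwww
149 .....gg.wwwwwwww...........WwWBBBBBwwwwwWWWWw.ggwwww
150 .....gg.wwwww................WBBBBBWwwWWWWWWwkg.wwww
151 .....gg.WWWWWWWwWWWWWWWWWWWWwWBBBBBWWWWWWWW
[... 6128 characters left out ...]
.gggggggggggggggggggggggggggggggggg..WBBBBBBBBBBBBBBBBBWWWWWWWWWWWWW.gggggggg
229 BBBBBW......ggggggggggggggggggggggggggggggggg...WBBBBBBBBBBBBBWWWWWWWWWWWW.ggggggggg
230 BBBBBW..........ggggggggggggggggggggggggggggggggg...WBBBBBBBBBWWWWWWWWWWWW.ggggggggg
231 BBBBBW..............ggggggggggggggggggggggggggggggggg...WBBBBBWWWWWWWWWWW..ggggggggg
232 BBBBBW..................ggggggggggggggggggggggggggggggggg...WWW..WWWWWWWW.gggggggggg
233 BBBBBW.....................ggggggggggggggggggggggggggggggggggg.....WWW...ggggggggggg
234 BBBBBW.........................ggggggggggggggggggggggggggggggggggg....gggggggggggggg
235 BBBBBW.............................ggggggggggggggggggggggggggggggggggggggggggggggggg
```

```bash
python3 - <<'E'
from h import *
np.set_printoptions(precision=4,suppress=True)
for u in((296,184.6),(300,184.8),(292,184.4)):
    for z in(.15,.16): print(u,z,tum(px2w("top",u,z)))
print("far wall",tum(px2w("top",(298,146.8),.155)))
delta(C+RT@np.array([-.0565,-.143,.136]),81.9)
E
```

```text
(296, 184.6) 0.15 [-0.0553 -0.1718  0.15  ]
(296, 184.6) 0.16 [-0.0571 -0.171   0.16  ]
(300, 184.8) 0.15 [-0.0545 -0.1838  0.15  ]
(300, 184.8) 0.16 [-0.0563 -0.1829  0.16  ]
(292, 184.4) 0.15 [-0.0561 -0.1599  0.15  ]
(292, 184.4) 0.16 [-0.0579 -0.1592  0.16  ]
far wall [ 0.0604 -0.1661  0.155 ]
t 21.97 tcp [ 0.6046 -0.2239  0.3187] rot [180.   -0.   88.6] F [ 0.6  0.3 -0.6] w 0.0356 g 0.0
tool delta mm [170.7 -47.7 182.7] turn 0.117
```

>>> arm_command(series="18 -5 0 0 191;28 -8 0 0 191;32 -9 0 0 191;32 -9 0 0 191;28 -8 0 0 191;20 -6 0 0 191;13 -3 0 0 191;0 0 0 0.117 191;0 0 25 0 191;0 0 35 0 191;0 0 35 0 191;0 0 25 0 191;0 0 10 0 191;0 0 0 0 191;0 0 0 0 191", squeeze=30)

```text
time_s: 23.22
tool_pos: [0.5608, -0.0527, 0.1893]
tool_rot: [180.0, -0.0, 82.0]
force: [1.5, 0.6, 0.5]
grip_width: 0.0215
grasp_force: 0.0
```

```bash
python3 - <<'E'
from h import *
delta(C+RT@np.array([-.0565,-.143,.136]),81.9)
E
```

```text
t 23.22 tcp [ 0.5608 -0.0527  0.1893] rot [180.  -0.  82.] F [1.5 0.6 0.5] w 0.0215 g 0.0
tool delta mm [ 0.6  0.  53.3] turn 0.001
```

>>> arm_command(series="1 0 15 0 191;0 0 15 0 191;0 0 10 0 191;0 0 0 0 191")

```text
time_s: 23.55
tool_pos: [0.5602, -0.0516, 0.1482]
tool_rot: [-180.0, 0.0, 82.0]
force: [-0.3, -0.4, 0.1]
grip_width: 0.0215
grasp_force: 0.0
```

>>> arm_command(series="0 0 7 0 191;0 0 6 0 191;0 0 0 0 191")

```text
time_s: 23.8
tool_pos: [0.5602, -0.0515, 0.1351]
tool_rot: [-180.0, 0.0, 82.0]
force: [0.1, 0.0, -0.0]
grip_width: 0.0217
grasp_force: 0.0
```

No contact on the way down, so I close on the wall.

>>> arm_command(series="0 0 0 0 255;0 0 0 0 255;0 0 0 0 255;0 0 0 0 255;0 0 0 0 255", squeeze=40)

```text
time_s: 24.22
tool_pos: [0.5608, -0.0514, 0.136]
tool_rot: [179.9, 0.0, 82.0]
force: [1.3, 0.4, 0.6]
grip_width: 0.0028
grasp_force: 40.0
```

>>> arm_command(series="0 0 -3 0 255;0 0 -4 0 255;0 0 -4 0 255;0 0 0 0 255", squeeze=30)

```text
time_s: 24.55
tool_pos: [0.5604, -0.0514, 0.1472]
tool_rot: [180.0, 0.0, 82.0]
force: [-0.6, 0.5, -2.1]
grip_width: 0.0026
grasp_force: 30.3
```

```bash
python3 - <<'E'
from h import *
F=[]
for i in range(4):
    B=cams.read_camera("side"); F.append(telemetry.get_obs()["force"])
print(np.mean(F,0).round(2)); delta(C+RT@np.array([-.0565,-.143,.136]),81.9)
wmap(B,214,286,186,236)
E
```

```text
[-0.22 -0.03 -1.45]
t 24.75 tcp [ 0.5602 -0.0514  0.1464] rot [-180.    0.   82.] F [-0.7 -0.2 -0.6] w 0.0031 g 30.3
tool delta mm [-0.6  0.8 10.4] turn 0.002
          2         3         4         5         6         7         8     
186 w.kkkkkkkk........kkkkkkkkkkkkk...........kk.........k..................
187 w.kkkkkkkk.......kkkk.kkkkk................kkkk.....kk..................
188 W..kkkkkkkk......kkkkkkk......................kk..kkk...................
189 B.......kkk...kkkkkkkkkkkk......ggggg..........kkkkkk...................
190 B.........kkkkkkkkkkkkkkkk........ggggggg......kkkkk....................
191 B.........gkkkkkkkkkkkkkkk.............gggggggkkkkkk....................
192 B........gggkkkkkkkkkkkkkk....gg..........gg..kkkkk.....................
193 B.......ggggkkkkkkkkkkkkkkk.gggggggg..........kkkkkggg..................
194 B.g.....ggggkkkkkkkkkkkkkkkggggggggggggg......kkkkkggggggggg............
195 B.ggggggggggk.WWW...kkkkkkgggggggggggggggggggkkkkkggggggggggggg.........
196 Wggggggggggg.WBBBBWWw..kkggggggggggggggggggggkkkkkgggggggggggggggggg....
197 Wggggggggggg.
[... 2285 characters left out ...]
.kkgggg
227 gggggggggggggggggggggggggggggg..WWBBBBBBBBBBBBBBBBBBBBBBWWWWWWWW..kggggg
228 gggggggggggggggggggggggggggggggggg..WWBBBBBBBBBBBBBBBBBWWW..WWW..kkggggg
229 ....gggggggggggggggggggggggggggggggggg..WBBBBBBBBBBBBBBWWWWWWWW..kgggggg
230 ........ggggggggggggggggggggggggggggggggg...WBBBBBBBBBWWWW.WWWW..kgggggg
231 .......kk...ggggggggggggggggggggggggggggggggg...WBBBBBWWWW.WW...kkgggggg
232 ................ggggggggggggggggggggggggggggggggg...WWW..WW...kkkggggggg
233 ...................ggggggggggggggggggggggggggggggggggg.......ggggggggggg
234 .......................ggggggggggggggggggggggggggggggggggggggggggggggggg
235 ...........................ggggggggggggggggggggggggggggggggggggggggggggg
```

The wall grip holds: the near corner rose and the load is 1.5 N. I continue upward with a stronger grip.

>>> arm_command(series="0 0 -4 0 255;0 0 -4 0 255;0 0 -4 0 255;0 0 0 0 255", squeeze=60)

```text
time_s: 25.08
tool_pos: [0.5581, -0.053, 0.1557]
tool_rot: [-179.7, 0.1, 82.0]
force: [0.6, -2.1, -18.6]
grip_width: 0.0016
grasp_force: 63.1
```

>>> arm_command(series="0 0 -4 0 255;0 0 -4 0 255;0 0 -4 0 255;0 0 0 0 255")

```text
time_s: 25.42
tool_pos: [0.5535, -0.056, 0.1632]
tool_rot: [-179.1, 0.4, 82.0]
force: [-4.6, -8.1, -28.0]
grip_width: 0.0013
grasp_force: 52.4
```

>>> arm_command(series="0 0 6 0 255;-3 0 0 0 255;-3 0 0 0 255;-3 0 0 0 255;0 0 0 0 255", squeeze=40)

```text
time_s: 25.83
tool_pos: [0.5581, -0.0621, 0.1645]
tool_rot: [-179.9, 0.1, 82.0]
force: [-3.8, -4.6, -12.5]
grip_width: 0.0018
grasp_force: 42.5
```

```bash
python3 - <<'E'
from h import *
A=cams.read_camera("top");B=cams.read_camera("side"); cv2.imwrite("pics/t11.png",A);cv2.imwrite("pics/s11.png",B)
delta(C+RT@np.array([-.0565,-.143,.136]),81.9)
wmap(A,274,326,138,192); wmap(B,212,286,186,236)
E
```

```text
t 25.93 tcp [ 0.5583 -0.0625  0.1649] rot [-179.9    0.2   82. ] F [ -3.1  -5.2 -12.6] w 0.0018 g 42.5
tool delta mm [10.6  1.1 28.9] turn 0.001
          8         9         0         1         2     
138 ......gg..........kk......................k........k
139 ......gg..........kk......................kk........
140 ......ggk.........kk.......................k........
141 ......ggk.........kk.......................k........
142 ......ggk..........k.......................k........
143 ......ggk..........k.......................k........
144 ......ggk..........k................................
145 ......ggkk.........k........................k.......
146 ......ggkk.........k........................k.......
147 ......ggkk.........kk.......................k.......
148 .....gggkk.........kk.......................k.......
149 .....gggkk.........kk.......................k.......
150 .....gggkk..........k.......................kk......
151 .....gggkk..................................kk......
152 .....ggkkk..................................kk......
153 .....ggkkk..........k..................
[... 5508 characters left out ...]
gggggggggggggggggggggggggggggg....BBBBBBBBBBBBBBBBWW...W...kkkkggggg
228 ..gggggggggggggggggggggggggggggggggggggg...BBBBBBBBBBBBBWW..WW...kkkkggggg
229 ......ggggggggggggggggggggggggggggggggggggg...WBBBBBBBBWWW.WWWW..kkkgggggg
230 ..........gggggggggggggggggggggggggggggggggggg....WBBBBBWWW.WW..kkkkgggggg
231 .........k....gggggggggggggggggggggggggggggggggggg...BBW........kkkkgggggg
232 ..................ggggggggggggggggggggggggggggggggggg...gggggg.kkkkggggggg
233 .....................ggggggggggggggggggggggggggggggggggggggggggggggggggggg
234 .........................ggggggggggggggggggggggggggggggggggggggggggggggggg
235 .............................ggggggggggggggggggggggggggggggggggggggggggggg
```

The board has risen on both corners (near corner row 197→188, far 208→201), and the reaction pushes the hand towards -y. I keep going that way with a little lift.

>>> arm_command(series="-4 0 0 0 255;-4 0 -1 0 255;-4 0 -2 0 255;-4 0 -2 0 255;0 0 0 0 255")

```text
time_s: 26.35
tool_pos: [0.5592, -0.0768, 0.1723]
tool_rot: [179.7, -0.0, 82.0]
force: [0.3, -0.2, -2.1]
grip_width: 0.0021
grasp_force: 40.2
```

>>> arm_command(series="-4 0 -3 0 255;-4 0 -3 0 255;-4 0 -3 0 255;-4 0 -3 0 255;0 0 0 0 255")

```text
time_s: 26.77
tool_pos: [0.5552, -0.0931, 0.1826]
tool_rot: [179.9, 0.0, 82.0]
force: [-0.7, 0.1, -2.3]
grip_width: 0.0018
grasp_force: 41.2
```

It's free, with only the tray's weight (about 2 N) left. I continue out, then up.

>>> arm_command(series="-5 0 -5 0 255;-7 0 -7 0 255;-8 0 -8 0 255;-8 0 -8 0 255;-8 0 -10 0 255;-8 0 -12 0 255;-8 0 -12 0 255;-6 0 -12 0 255;-4 0 -8 0 255;0 0 0 0 255", squeeze=45)

```text
time_s: 27.6
tool_pos: [0.5469, -0.1552, 0.266]
tool_rot: [179.8, 0.1, 81.9]
force: [-0.4, -0.1, -1.0]
grip_width: 0.0018
grasp_force: 46.9
```

```bash
python3 - <<'E'
from h import *
A=cams.read_camera("top");B=cams.read_camera("side"); cv2.imwrite("pics/t12.png",A);cv2.imwrite("pics/s12.png",B)
delta(C+RT@np.array([-.0565,-.143,.136]),81.9)
wmap(A,270,336,136,192); 
def half(im,x0,x1,y0,y1):
    wmap(im[::2,::2],x0//2,x1//2,y0//2,y1//2)
half(B,190,330,150,280)
E
```

```text
t 27.7 tcp [ 0.5462 -0.1533  0.2637] rot [180.  -0.  82.] F [-0.5  0.3 -1.8] w 0.0019 g 47.1
tool delta mm [102.3   0.6 127.7] turn 0.002
    7         8         9         0         1         2         3     
136 ...........ggggggggggggggggggggggggggggg....wwwwwwwwwwkkkkkkk.kk.k
137 ..........ggggggggggggggggggggggggggggggggggggggg...wkkkkkkk..kkkk
138 ..........gggggggggggggggggggggggggggggggggggggggggggkkkkkkk..kkkk
139 ..........gggggggggggggggggggggggggggggggggggggggggggkkk..kkkkkkkk
140 ..........gggggggggggggggggggggggggggg.....gggggggggkkkk..kkkkkkkk
141 ..........gggggggggggggkk.kkkkgggggg..............ggkkkkkkkkkkkkkk
142 ..........gggkkkkggggggk..........................ggkkkkkkkkkkkkkk
143 ..........gg......................................gkkkkkkkkkkkkkkk
144 ..........gg......................................ggkkkkkkkkkkkkkk
145 ..........gg......................................ggkkkkkkkkkkkkkk
146 .........ggg......................................gg..kkkkkkkkkkkk
147 .........ggg......................................ggw...kkkkkkkkkk
148 .........gg........................
[... 7309 characters left out ...]
wwwwwwwwwwwwwwwwwwwwwwwww
131 WBBBBBBBBWwWWWWWWWWWWWWwWWWwWWwwwwwwwwwwwwwwwwwwwwwwwwwwwwwwwwwwwwwwww
132 BBBBBBBBBwWBWWWWWWwWWWWWwWWwWWWWWWWwwwwwwwwwwwwwwwwwwwwwwwwwwwwwwwwwww
133 BBBBBBBBWwWBWWWWWwWWWWwWwWWWWWWWWWWWWWwwwwwwwwwwwwwwwwwwwwwwwwwwwwwwwW
134 BBBBBBBWwwWBWWWWWwWWWWWwwWwWWwwWWWWWWWWWWWwwwwwwwwwwwwwwwwwwwwwwwwwwww
135 BBBBBBBWWwwWWWWWWWWWWWwwWWwWWWWWWWWWWWWWWWwWWwwwwwwwwwwwwwwwwwwwwwwwWW
136 BBBBBBBBBWWWWWWWWWWWwWwWWWWWWwWWWWWWWWWWWWwWWwwwwwwwwwwwwwwwwwwwwwwwWB
137 BBBBBBBBBBBBBWWWWWWWwWWwWwWWwwWWWWwWWWWWWWwWWwwwwwwwwwwwwwwwwwwwwwwwBB
138 BBBBBBBBBBBBWWWWWWWWwwwwwWWWWwwWWWWWWWWWWWwWWwwwwwwwwwwwwwwwwwwwwwwwBB
139 BBBBBBBBBBBBWWWWWWWwWwwWwWWWWwWWWWwwWWWWWWwWWwwwwwwwwwwwwwwwwwwwwwwWBB
```

The tray is out and held by its near wall, though it rolls in the grip. The hopper looks empty from above. I carry it clear and back to its old spot.

>>> arm_command(series="0 0 -10 0 255;0 0 -20 0 255;0 0 -20 0 255;0 0 -10 0 255;-6 -3 0 0 255;-12 -6 0 0 255;-16 -8 0 0 255;-18 -10 0 0 255;-20 -11 0 0 255;-20 -11 0 0 255;-20 -11 0 0 255;-20 -10 0 0 255;-18 -8 0 0 255;-12 -6 0 0 255;-8 -4 0 0 255;-3 -2 0 0 255;0 0 0 0 255", squeeze=50)

```text
time_s: 29.12
tool_pos: [0.4323, -0.3126, 0.3228]
tool_rot: [-179.9, -0.0, 82.0]
force: [0.5, -0.2, -2.5]
grip_width: 0.0013
grasp_force: 52.2
```

```bash
python3 - <<'E'
from h import *
A=cams.read_camera("top");B=cams.read_camera("side"); cv2.imwrite("pics/t13.png",A);cv2.imwrite("pics/s13.png",B)
delta([.433,-.312,.03],81.9)
print("block",px2w("top",T(435,470),.03),"plane",px2w("top",T(534,165),.03))
wmap(A[::2,::2],150,205,85,140); wmap(B[::2,::2],40,130,85,192)
E
```

```text
t 29.22 tcp [ 0.4336 -0.3111  0.3233] rot [-180.    -0.    82.1] F [ 0.2  0.9 -1.5] w 0.0014 g 52.2
tool delta mm [ -1.   -0.4 293.3] turn 0.004
block [ 0.41993121 -0.12422903  0.03      ] plane [ 0.71602759 -0.23636815  0.03      ]
    5         6         7         8         9         0    
85 .........gwwwwwwwwwwwwwwwwwwwwwwwwwwWWWWWWWWWWWWWWWWWWW
86 .........gwwwwwwwwwwwwwwwwwwwwwwwwwwWWWWWWWWWWWWWWWWWWW
87 .........gwwwwwwwwwwwwwwwwwwwwwwwwwwWWWWWWWWWWWWwkkwwww
88 .........gwwwwwwwwwwwwwwwwwwwwwwwwwWWWWWWWWWWWWkkkkk.kk
89 .........gwwwwwwwwwwwwwwwwwwwwwwwwwwWWWWWWWWWWwkkkkkkkk
90 ........ggwwwwwwwwwwwwwwwwwwwwwwwwwWWWWWWWWWWwkkkkkkkkk
91 ........g.wwwwwwwwwwwwwwwwwwwwwwwwwwWWWWWWWWWwkkkkkkkkk
92 ........g.wwwwwwwwwwwwwwwwwwwwwwwwwWBBBBBBBBBBB.kkkkkkk
93 ........gwwwwwwwwwwwwwwwwwwwwwwwwwWBBBBBBBBBBBB...kkkkk
94 ........gwwwwwwwwwwwwwwwwwwwwwwwwwwBBBBBBBBBBBB..WkkBWW
95 ........gwwwwwwwwwwwwwwwwwwwwwwwwwwBBBBBBBBBBBB.WWkkBBB
96 ........gwwwwwwwwwwwwwWWWwWwwwwWWWWBBBBBBBBBBBB.WWk.BBB
97 ........gwwwwwwWWwWWWBBBWBWWWWWWWWWWBBBBBBBBBBB.WWk.BBB
98 gg......gwwwWWWBBBWWWWWWWWWWWWWWWWWBB
[... 12022 characters left out ...]
BBBBBBBBBBBBBBBBBBBBBBBBBBBBBBBBBBB
185 BBBBBBBBBBBBBBBBBBBBBBBBBBBBBBBBBBBBBBBBBBBBBBBBBBBBBBBBBBBBBBBBBBBBBBBBBBBBBBBBBBBBBBBBBB
186 BBBBBBBBBBBBBBBBBBBBBBBBBBBBBBBBBBBBBBBBBBBBBBBBBBBBBBBBBBBBBBBBBBBBBBBBBBBBBBBBBBBBBBBBBB
187 BBBBBBBBBBBBBBBBBBBBBBBBBBBBBBBBBBBBBBBBBBBBBBBBBBBBBBBBBBBBBBBBBBBBBBBBBBBBBBBBBBBBBBBBBB
188 BBBBBBBBBBBBBBBBBBBBBBBBBBBBBBBBBBBBBBBBBBBBBBBBBBBBBBBBBBBBBBBBBBBBBBBBBBBBBBBBBBBBBBBBBB
189 .BBBBBBBBBBBBBBBBBBBBBBBBBBBBBBBBBBBBBBBBBBBBBBBBBBBBBBBBBBBBBBBBBBBBBBBBBBBBBBBBBBBBBBBBB
190 .....WBBBBBBBBBBBBBBBBBBBBBBBBBBBBBBBBBBBBBBBBBBBBBBBBBBBBBBBBBBBBBBBBBBBBBBBBBBBBBBBBBBBB
191 ...........BBBBBBBBBBBBBBBBBBBBBBBBBBBBBBBBBBBBBBBBBBBBBBBBBBBBBBBBBBBBBBBBBBBBBBBBBBBBBBB
```

The tray hangs from its near wall, far side down, over its old clear spot. One button is visible in the hopper at about side px (250,215). Lowering until it touches.

>>> arm_command(series="0 0 10 0 255;0 0 20 0 255;0 0 25 0 255;0 0 25 0 255;0 0 25 0 255;0 0 20 0 255;0 0 15 0 255;0 0 10 0 255;0 0 8 0 255;0 0 8 0 255;0 0 0 0 255")

```text
time_s: 30.13
tool_pos: [0.4327, -0.3116, 0.1562]
tool_rot: [-179.9, -0.1, 82.1]
force: [-0.1, 0.5, -2.2]
grip_width: 0.0014
grasp_force: 52.6
```

>>> arm_command(series="0 0 8 0 255;0 0 8 0 255;0 0 8 0 255;0 0 8 0 255;0 0 0 0 255", squeeze=20)

```text
time_s: 30.55
tool_pos: [0.4321, -0.3118, 0.1238]
tool_rot: [-179.9, -0.1, 82.0]
force: [-0.2, -0.7, -0.5]
grip_width: 0.0009
grasp_force: 0.0
```

>>> arm_command(series="0 0 -20 0 200;0 0 -35 0 170;0 0 -35 0 170;0 0 -35 0 170;0 0 -30 0 170;20 -1 0 0 170;36 -2 0 0 170;40 -2 0 0 170;40 -2 0 0 170;40 -2 0 0 170;40 -2 0 0 170;40 -2 0 0 170;40 -2 0 0 170;40 -2 0 0 170;38 -2 0 0 170;25 -1 0 0 170;12 -1 0 0 170;0 0 0 0 170")

```text
time_s: 32.05
tool_pos: [0.4689, 0.1018, 0.281]
tool_rot: [179.9, -0.1, 82.4]
force: [-1.0, -0.4, -0.1]
grip_width: 0.0289
grasp_force: 0.0
```

```bash
python3 - <<'E'
from h import *
delta(C+RT@np.array([-.170,0,.141]),81.9)
A=cams.read_camera("top");B=cams.read_camera("side"); cv2.imwrite("pics/t14.png",A);cv2.imwrite("pics/s14.png",B)
a0=cv2.imread("pics/top0.png")
wmap(A[::2,::2],155,200,80,125)
wmap(B[::2,::2],60,115,125,182)
E
```

```text
t 32.05 tcp [0.4689 0.1018 0.281 ] rot [ 1.799e+02 -1.000e-01  8.240e+01] F [-1.  -0.4 -0.1] w 0.0289 g 0.0
tool delta mm [  3.6  -0.7 140. ] turn 0.009
         6         7         8         9         
80 ......wwwwwwwwwwwwwwwwwwwwwwwwwwwwwwwwwwwWWWW
81 ....g.wwwwwwwwwwwwwwwwwwwwwwwwwwwwwwwwwwWWWWW
82 ....g.wwwwwwwwwwwwwwwwwwwwwwwwwwwwwwwwwwWWWWW
83 ....gwwwwwwwwwwwwwwwwwwwwwwwwwwwWwwWwwwWWWWWw
84 ....gwwwwwwwwwwwwwwwwwwwwwwwwwwwWwwWwwwWWwwww
85 ....gwwwwwwwwwwwwwwwwwwwwwwwwwwwWwwWwwWWwwwww
86 ....gwwwwwwwwwwwwwwwwwwwwwwwwwwwwwwwwwwwwwwww
87 ....gwwwwwwwwwwwwwwwwwwwwwwwwwwwwwwwwwwwwwwww
88 ....gwwwwwwwwwwwwwwwwwwwwwwwwwwwwwwwwwwwwwwww
89 ....gwwwwwwwwwwwwwwwwwwwwwwwwwwwwwwwwwwwwwwww
90 ...k.wwwwwwwwwwwwwwwwwwwwwwwwwwwwwwwwwwwwwwww
91 ...g.wwwwwwwwwwwwwwwwwwwwwwwwwwwwwwwwwwwwwwww
92 ...g.wwwwwwwwwwwwwwwwwwwwwwwwwwwwwwwwwwwwwwww
93 ...gwwwwwwwwwwwwwwwwwwwwwwwwwwwwwwwwwwwwwwwww
94 ...gwwwwwwwwwwwwwwwwwwwwwwwwwwwwwwwwwwwwwwwww
95 ...gwwwwwwwwwwwwwwwwwwwwwwwwwwwwwwwwwwwwwwwww
96 ...gwwwwwwwwwwwwwWWWwWwwwwwwwwwwwwwwwwwwwwwww
97 ...gwwwwwwWWwWWWBBBwwwwwwwwwwwwwwwwwwwwwwwwwW
98 ...gwwwWWWBB
[... 4112 characters left out ...]
WWWWWwwwwwwwwWWwwwWWWwWWWWWwWWwwwwwwWWwW
171 WWWWWWWWWWWWWWWWWWWWwwwwwwwwwwwwWWWWwWWwWwwWWwWwwwwWwwW
172 WWWWWWWWWWWWWWWWWWWwwwwwwwwwwwwwWWWWwWwWWwWWwwWwwwwWwWW
173 WWWWWWWWWWWWWWWWWWWwwwwwwwwwwwwWWWwwwwwWwwWWwWwwwwwWwWW
174 WWWWWWWWWWWWWWWWWWwwwWwwwwwwwwwWWWwwWWwWwwWwwWwwwwWwwwW
175 WWWWWWWWWWWWWWWWWwwwwWwwwwwwwwwWWWwWWwWwwwWwwwwwwwWwwWW
176 WWWwWWwWWWWWWWWWWwwwWWwwwwwwwwWWWwWWwwWwwWWwwwwwwwWwWwW
177 WWWWWwWWWWwwwWWWWwwWBBwWwwwWWBWWWwwwWwWwwWWwWwwwwwwwwWW
178 WWWWWwWWWWwwwwWWwwwWBBBBBWWWBBBWWwwwwwWwWWwwwwwwwwwwWWW
179 WWWWwWWWwWWwwWWWwwWBBWBBBBBBBBBBWwWwwWwwWWwWwwwwwwwwWWW
180 WwWWWWWwwWWwwwWwwwWBBBBBBBWBBBBWwwwwwWwwWwwwwwwwwwwWWBB
181 WwWwwWWWWWwwwWwwwwBBBBBBBWBBBBBBwwwwWwwWWwwWwwwwwWwwWWW
```

```bash
python3 - <<'E'
from h import *
np.set_printoptions(precision=3,suppress=True)
for f in("top0","t14"):
    A=cv2.imread(f"pics/{f}.png"); m=((A[...,1]>135)&(A[...,2]>A[...,1]+15)).astype(np.uint8)
    m[:, :318]=0; m[:,405:]=0; m[:160]=0; m[262:]=0
    m=cv2.morphologyEx(m,cv2.MORPH_CLOSE,np.ones((5,5)))
    n,l,s,c=cv2.connectedComponentsWithStats(m); i=1+np.argmax(s[1:,4])
    cnt=cv2.findContours((l==i).astype(np.uint8),0,2)[0][0]; r=cv2.minAreaRect(cnt); print(f,s[i],r)
    for z in(.036,): print([px2w("top",p,z)[:2] for p in cv2.boxPoints(r)])
A=cv2.imread("pics/t14.png"); wmap(A[:,::1],338,402,208,262)
E
```

```text
top0 [ 332  186   56   49 1085] ((358.8386535644531, 209.51388549804688), (37.33501434326172, 46.59089279174805), 69.14553833007812)
[array([ 0.523, -0.203]), array([ 0.574, -0.351]), array([ 0.458, -0.386]), array([ 0.409, -0.24 ])]
t14 [ 343  214   55   39 1797] ((369.7682800292969, 233.3524169921875), (54.19279479980469, 37.726837158203125), 1.1691392660140991)
[array([ 0.356, -0.232]), array([ 0.477, -0.242]), array([ 0.468, -0.421]), array([ 0.347, -0.409])]
      4         5         6         7         8         9         0 
208 WwWwwwWWwWWWWWWwwwwwwwwwwwwwwwwwwwwwwwwwwwwwwwwwwWWWWWWWWWWWWWWW
209 WwWwWwWWWwWWwwwwwwwwwwwwwwwwwwwwwwwwwwwwwwwwwwwwwWWWWWWWWWWWWWWW
210 WWWWWWWWWWWWwwwwwwwwwwwwwwwwwwwwwwwwwwwwwwwwwwwwwWWWWWWWWWWWWWWW
211 WWWwWwwwwwwwwwwwwwwwwwwwwwwwwwwwwwwwwwwwwwwwwwwwwWWWWWWWWWWWWWWW
212 WWWwwwwwwwwwwwwwwwwwwwwwwwwwwwwwwwwwwwwwwwwwwwwwwWWWWWWWWWWWWWWW
213 WWWwwwwwwwwwwwwwwwwwwwwwwwwwwwwwwwwwwwwwwwwwwwwwwwwwwWwwwwwwWwww
214 WWWWwwWBBWWWWWWwwwwwwwwwwwwwwwwwwwwwwwwwwwwwwwwwwwwwwwwwwwwwwwww
215 WWWWWWWBBBBBBBBBBBWBBBWWWWBBBBBBWBBWWWWWWWWWWWWWwwwWwwWBBBWwwwww
216 WWWWWBW
[... 2462 characters left out ...]
WBBBBBWBBB
252 WWWWWWWWWWWBBBWBBBBBBBBBBBBBBBBBBBBBBBBBBBBBBBBBBBBBWWWBBBBBWBBB
253 WWWWWWWWWWWWWWWWWWWWWWWWWWWWWWWWWWWBBBBBBBBBBBBBBBBBWWWWBBBWWWWW
254 WWWWWWWWWWWWWWWWWWWWWWWWWWWWWWWWWWWWWWWWWWWWWWWWWWWWWWWWWWWWWWWW
255 WWWWWWWWWWWWWWWWWWWWWWWWWWWWWWWWWWWWWWWWWWWWWWWWWWWWWWWWWWWWWWWW
256 WWWWWWWWWWWWWWWWWWWWWWWWWWWWWWWWWWWWWWWWWWWWWWWWWWWWWWWWWWWWWWWW
257 WWWWWWWWWWWWWWWWWWWWWWWWWWWWWWWWWWWWWWWWWWWWWWWWWWWWWWWWWWWWWWWW
258 WWWWWWWWWWWWWWWWWWWWWWWWWWWWWWWWWWWWWWWWWWWWWWWWWWWWWWWWWWWWWWWW
259 WWWWWWWWWWWWWWWWWWWWWWWWWWWWWWWWWWWWWWWWWWWWWWWWWWWWWWWWWWWWWWWW
260 WWWWWWWWWWWWWWWWWWWWWWWWWWWWWWWWWWWWWWWWWWWWWWWWWWWWWWWWWWWWWWWW
261 WWWWWWWWWWWWWWWWWWWWWWWWWWWWWWWWWWWWWWWWWWWWWWWWWWWWWWWWWWWWWWWW
```

The tray lies flat and upright with its walls at rows 216 and 251, its board at columns 387–397, and nothing inside. The next step is the lid handle.

>>> arm_command(series="2 0 20 0.009 170;2 -1 35 0 170;0 0 30 0 170;0 0 20 0 170;0 0 12 0 170;0 0 10 0 170;0 0 8 0 170;0 0 5 0 170;0 0 0 0 170", squeeze=30)

```text
time_s: 32.9
tool_pos: [0.4688, 0.1014, 0.1402]
tool_rot: [-180.0, 0.0, 81.5]
force: [0.2, -0.3, -0.4]
grip_width: 0.0288
grasp_force: 0.0
```

>>> arm_command(series="0 0 0 0 255;0 0 0 0 255;0 0 0 0 255;0 0 0 0 255;0 0 0 0 255")

```text
time_s: 33.32
tool_pos: [0.4687, 0.1019, 0.1409]
tool_rot: [180.0, 0.0, 81.5]
force: [-0.5, 0.3, 1.4]
grip_width: 0.0112
grasp_force: 30.0
```

The bar is gripped (11 mm opening, 30 N). Now I estimate the mark angle from the orange and red pixels in both views.

```bash
python3 - <<'E'
from h import *
np.set_printoptions(precision=1,suppress=True)
for n,f,reg in(("top","top0",(180,210,160,190)),("side","side0",(245,270,115,165))):
    A=cv2.imread(f"pics/{f}.png"); h=cv2.cvtColor(A,cv2.COLOR_BGR2HSV)
    x0,x1,y0,y1=reg
    for y in range(y0,y1):
        s="".join("R" if (hh<5 or hh>174) and ss>150 and v>90 else "O" if 5<=hh<16 and ss>190 and v>170 else "o" if 5<=hh<16 and ss>190 and v>100 else "." for hh,ss,v in h[y,x0:x1])
        if "R" in s or "O" in s: print(n,y,x0,s)
for y in(.112,.118,.125):
    for th in(0,.38,.46,.54,.62,.70):
        P=C+RT@np.array([.125-.2*np.cos(th),y,.15+.2*np.sin(th)]); print(y,th,w2px("top",P)[0],w2px("side",P)[0])
E
```

```text
top 167 180 .........OOO..................
top 168 180 .........OOO..................
top 169 180 ........OOOO..................
top 170 180 ........OOOO..................
top 171 180 ........OOOOO.................
top 172 180 ........OOOOOO................
top 173 180 .......OOOOOOO................
top 174 180 ........OOOOOO................
top 175 180 ..........OOO........oRRR.....
top 176 180 .........oOOO.........RRR.....
top 177 180 .........oOOO.........RRR.....
top 178 180 .........oOOO.........RRR.....
top 179 180 .........OOOOR.......RRRR.....
top 180 180 ........oOOOo........RRRR.....
top 181 180 ........oOOOo........RRRR.....
top 182 180 ........OOOO.........RRRR.....
top 183 180 ........OOOO.........RRRR.....
side 154 245 .........RRRR............
side 155 245 ..........RRRRRRR........
side 156 245 ...............RR........
0.112 0 [201.2 180.2] [258. 159.]
0.112 0.38 [198.7 170.5] [263.4 138.3]
0.112 0.46 [198.4 167.2] [265.7 134.2]
0.112 0.54 [198.1 163.5] [268.4 130.3]
0.112 0.62 [197.9 159.3] [271.6 126.6]
0.112 0.7 [197.9 154.8] [275.  123.2]
0.118 0 [199.2 180. ] [258.7 158.1]
0.118 0.38 [196.6 170.3] [264.  137.4]
0.118 0.46 [196.3 167. ] [266.3 133.3]
0.118 0.54 [196.  163.2] [269.1 129.4]
0.118 0.62 [195.8 159.1] [272.2 125.8]
0.118 0.7 [195.7 154.5] [275.7 122.3]
0.125 0 [196.9 179.7] [259.4 157. ]
0.125 0.38 [194.2 170. ] [264.8 136.4]
0.125 0.46 [193.8 166.7] [267.1 132.3]
0.125 0.54 [193.5 162.9] [269.8 128.4]
0.125 0.62 [193.3 158.8] [272.9 124.8]
0.125 0.7 [193.1 154.2] [276.4 121.3]
```

```bash
python3 - <<'E'
from h import *
np.set_printoptions(precision=4,suppress=True)
A=cv2.imread("pics/side0.png"); h=cv2.cvtColor(A,cv2.COLOR_BGR2HSV)
for y in range(122,160):
    s="".join("R" if (hh<5 or hh>174) and ss>130 and v>90 else "O" if 5<=hh<20 and ss>180 and v>150 else "o" if 5<=hh<20 and ss>180 else "k" if v<70 else "g" if ss<60 else "." for hh,ss,v in h[y,246:276])
    print(y,s)
A=cv2.imread("pics/top0.png"); h=cv2.cvtColor(A,cv2.COLOR_BGR2HSV)
for y in range(158,188):
    s="".join("R" if (hh<5 or hh>174) and ss>130 and v>90 else "O" if 5<=hh<20 and ss>180 and v>170 else "k" if v<70 else "g" if ss<60 else "." for hh,ss,v in h[y,180:210])
    print(y,s)
E
```

```text
122 ........................gggggg
123 .......................ggggggg
124 .......................ggggggg
125 ......................gggggggg
126 .......O.............ggggggggg
127 .......OOOOO...ggggggggggggggg
128 ........OOOOO.....ggggggggggg.
129 ..........OOO......gggggggggg.
130 ...........OOOOOO..ggggggggg..
131 .............OOOO..gggggggg...
132 ...............O..gggggggg....
133 ..................gggggggg....
134 .............gg..gggggggg.....
135 .............ggggggggggg......
136 .............ggggggggggg......
137 ............ggggggggggg.......
138 ...........gggggggggggg.......
139 ..........ggggggggggggg.......
140 .........gggggggggggggg.......
141 .........gggggggggggggg.......
142 .........gggggggggggggg.......
143 .........gggggggggggggg.......
144 .........gggggggggggggg.......
145 .........gggggggggggggg.......
146 .........gggggggggggggg.......
147 .........gggggggggggggg.......
148 .........gggggggggggggg.......
149 .........gggggggggggggg.......
150 .........gggggggggggggg.......
151 ........ggggggggggggggg.......
152 ggg.......ggggggggggggg.......
153 gggggg..RR.
[... 579 characters left out ...]

168 ........OOOO.gg........ggggggg
169 ........OOOO.ggg.......ggggggg
170 ........OOOO.ggg......gggggggg
171 ........OOOOO..g......gggggggg
172 .......OOOOOOO.g......gggggggg
173 .......OOOOOOO.g......gggggggg
174 ........OOOOOOggg.....R..ggggg
175 ..........OOO.ggg.....RRRRgggg
176 ..........OOO.ggggggg.RRRRgggg
177 ......kkk.OOO.ggggggg.RRR.gggg
178 ......kkk.OOO.ggggggg.RRR.gggg
179 ......kkkOOOOR.ggggggRRRR.gggg
180 ......kk.OOO...ggggggRRRRggggg
181 .........OOO...ggggg.RRRRggggg
182 ........OOOO....gggg.RRRRggggg
183 ........OOOO.....ggg.RRRRggggg
184 .................ggggg...ggggg
185 ..................gggggggggggg
186 ....................gggggggggg
187 ....................gggggggggg
```

```bash
python3 - <<'E'
from h import *
np.set_printoptions(precision=4,suppress=True)
def show(nm,a,b):
    p,e=tri(a,b); q=tum(p); d=q-[.125,0,.15]; print(nm,q,"err",round(e,4),"r",round(np.hypot(d[0],d[2]),4),"ang",round(np.arctan2(d[2],-d[0]),4))
show("red mid",(202.3,178.7),(257.8,154.7))
show("red hi",(202,183.3),(254,153.4)); show("red lo",(202.5,174.3),(261.3,155.7))
show("or hi",(190,183.3),(253.4,126.5)); show("or lo",(190.8,167),(261.8,131.6)); show("or mid",(190.4,175),(257.5,129))
E
```

```text
red mid [-0.0739  0.1063  0.1687] err 0.0006 r 0.1997 ang 0.0936
red hi [-0.087   0.1055  0.1706] err 0.0005 r 0.213 ang 0.0969
red lo [-0.0616  0.1071  0.1676] err 0.0019 r 0.1875 ang 0.0942
or hi [-0.1012  0.1286  0.2469] err 0.0026 r 0.2461 ang 0.4047
or lo [-0.0638  0.1295  0.2394] err 0.0082 r 0.2089 ang 0.4423
or mid [-0.0825  0.1289  0.2433] err 0.0031 r 0.2275 ang 0.4227
```

```bash
python3 - <<'E'
from h import *
from scipy.optimize import least_squares
np.set_printoptions(precision=4,suppress=True)
def pts(th,n,rs,y):
    return [C+RT@np.array([.125-r*np.cos(th)+n*np.sin(th),y,.15+r*np.sin(th)+n*np.cos(th)]) for r in rs]
obs=np.array([[190.0,183.5],[190.8,166.8],[253.2,126.3],[262.2,131.8]])
def res(p,th=None,n=None):
    p=list(p); t=th if th is not None else p.pop(0); nn=n if n is not None else p.pop(0)
    P=pts(t,nn,(p[0],p[1]),p[2])
    return (np.vstack([w2px("top",np.array(P)),w2px("side",np.array(P))])-obs).ravel()
for n in(0,.01,.0187,None):
    x0=[.43]+([.01] if n is None else [])+[.24,.2,.128]
    s=least_squares(res,x0,args=(None,n)); print("n",n,s.x,"cost",s.cost,s.fun)
E
```

```text
n 0 [0.4194 0.2478 0.206  0.1295] cost 10.843998296993275 [-0.8305 -1.3201  1.21    3.1791 -0.5699 -0.9854  2.3854  0.836 ]
n 0.01 [0.3759 0.2475 0.206  0.1294] cost 9.99905665508693 [-0.7822 -1.1947  1.1893  3.0215 -0.6481 -0.7558  2.4737  0.5522]
n 0.0187 [0.3379 0.2469 0.2056 0.1294] cost 9.422764486283384 [-0.7388 -1.0959  1.1686  2.8973 -0.7064 -0.5522  2.5384  0.3021]
n None [0.1929 0.0516 0.2414 0.201  0.1292] cost 8.483687932743116 [-0.5628 -0.8045  1.0717  2.5291 -0.851   0.2439  2.6885 -0.6682]
```

The fit gives about 0.38–0.42 rad, depending on the pointer's offset. With a tolerance of ±0.07, I'll lift along the arc to about 0.40 rad and then compare red with orange directly.

>>> arm_command(series="0 0.4 -7 0 255;0 0.5 -7.7 0 255;0 1.6 -14.7 0 255;0 2.3 -14.6 0 255;0 3.1 -14.4 0 255;0 3.7 -14.3 0 255;0 4.5 -14 0 255;0 5.2 -13.8 0 255;0 3 -6.8 0 255;0 2.9 -6.8 0 255;0 0 0 0 255;0 0 0 0 255", squeeze=35)

```text
time_s: 34.32
tool_pos: [0.4938, 0.0982, 0.2542]
tool_rot: [-179.7, 0.0, 81.6]
force: [-7.1, 0.9, -3.0]
grip_width: 0.0105
grasp_force: 35.0
```

```bash
python3 - <<'E'
from h import *
np.set_printoptions(precision=4,suppress=True)
A=cams.read_camera("top");B=cams.read_camera("side"); cv2.imwrite("pics/t16.png",A);cv2.imwrite("pics/s16.png",B)
o=telemetry.get_obs(); g=o["tool_pos"]+[0,0,.019]; d=tum(g)-[.125,0,.15]
print("lid ang from hand",np.arctan2(d[2],-d[0])-np.arctan2(10,295),"r",np.hypot(d[0],d[2]),"F",o["force"],o["grip_width"],o["grasp_force"])
for n,im,(x0,x1,y0,y1) in(("top",A,(178,212,155,190)),("side",B,(244,280,110,145))):
    h=cv2.cvtColor(im,cv2.COLOR_BGR2HSV)
    for y in range(y0,y1):
        print(n[0],y,x0,"".join("R" if (hh<5 or hh>174) and ss>130 and v>90 else "O" if 5<=hh<20 and ss>180 and v>150 else "k" if v<70 else "g" if ss<60 else "." for hh,ss,v in h[y,x0:x1]))
E
```

```text
lid ang from hand 0.394202495176334 r 0.29600409973578456 F [-6.3222  1.0966 -2.1366] 0.01106747448546474 35.001094937324524
t 155 178 ..............gg........gggggggggg
t 156 178 ..............gg........gggggggggg
t 157 178 ..............gg.......ggggggggggg
t 158 178 ..............gg.......ggggggggggg
t 159 178 ..............gg.......gggkkkgggkk
t 160 178 ..............ggg......kkkkkkkkkkk
t 161 178 ..............ggg....kkkkkkkkkkkkk
t 162 178 ..............ggg....kkkkkk.kkkkkk
t 163 178 ..............ggg.....kkk...kkkk..
t 164 178 ..............ggg.....k.....kkkk..
t 165 178 ..............ggg............kkk..
t 166 178 ............O.ggg............kkk..
t 167 178 ..........OOOO.gg............kkk..
t 168 178 ..........OOOO.ggR............kk..
t 169 178 ..........OOOO.ggRR...........kk..
t 170 178 ..........OOOO.gg.............kk..
t 171 178 ..........OOOOO..g.............kk.
t 172 178 .........OOOOOOO.k.............kk.
t 173 178 .........OOOOOOO.k..g..........kk.
t 174 178 ..........OOOOOO.kgggg..........k.
t 175 178 ...........OOOO.gkgggg..........kk
t 176 178 ............OOO.gggg
[... 1544 characters left out ...]
0 244 ....ggggggggggg...O..ggggggggg......
s 131 244 ...gggggggggggggg....gggggggg.......
s 132 244 ..ggggggggggggggg.RRR.gggggg........
s 133 244 ggggggggggggggggg.RRRRR.gggg........
s 134 244 gggggggggggggggggg.RRRRR.gg.........
s 135 244 ggggggggggggggggggg..RRRR...........
s 136 244 ggggggggggggggggggggg..RRR..........
s 137 244 ggggggggggggggggggggggg.............
s 138 244 ggggggggggggggggggggggggggggg.......
s 139 244 ggggggggggggggggggggggggggggggg.....
s 140 244 ggggggggggggggggggggggggggggggggg...
s 141 244 gggggggggggggggggggggggggggggggggggg
s 142 244 gggggggggggggggggggggggggggggggggggg
s 143 244 gggggggggggggggggggggggggggggggggggg
s 144 244 gggggggggggggggggggggggggggggggggggg
```

```bash
python3 - <<'E'
from h import *
np.set_printoptions(precision=2,suppress=True)
def P(th,n,r,y): return C+RT@np.array([.125-r*np.cos(th)+n*np.sin(th),y,.15+r*np.sin(th)+n*np.cos(th)])
print("red pred @.394", [ (w2px("side",P(.394,.0187,r,.1063))[0],w2px("top",P(.394,.0187,r,.1063))[0]) for r in(.2125,.2,.1875)])
for th in(.36,.38,.40,.42,.44,.46):
  for n in(0,.017):
    print(th,n,"orange side/top r.206,.2475",*[np.r_[w2px("side",P(th,n,r,.1293))[0],w2px("top",P(th,n,r,.1293))[0]] for r in(.206,.2475)])
E
```

```text
red pred @.394 [(array([262.06, 131.37]), array([199.44, 170.13])), (array([265.76, 133.52]), array([200.23, 166.46])), (array([269.46, 135.67]), array([201.01, 162.83]))]
0.36 0 orange side/top r.206,.2475 [262.94 135.81 192.41 172.39] [250.84 129.22 189.7  184.91]
0.36 0.017 orange side/top r.206,.2475 [265.07 131.36 191.91 169.18] [252.86 124.72 189.16 181.79]
0.38 0 orange side/top r.206,.2475 [263.47 134.74 192.29 171.61] [251.44 127.93 189.54 183.99]
0.38 0.017 orange side/top r.206,.2475 [265.7  130.33 191.82 168.28] [253.56 123.46 189.02 180.75]
0.4 0 orange side/top r.206,.2475 [264.02 133.69 192.18 170.79] [252.07 126.64 189.4  183.04]
0.4 0.017 orange side/top r.206,.2475 [266.36 129.31 191.72 167.34] [254.3  122.21 188.89 179.68]
0.42 0 orange side/top r.206,.2475 [264.59 132.64 192.07 169.95] [252.73 125.37 189.25 182.06]
0.42 0.017 orange side/top r.206,.2475 [267.04 128.3  191.64 166.39] [255.07 120.97 188.77 178.56]
0.44 0 orange side/top r.206,.2475 [265.19 131.6  191.97 169.08] [253.42 124.1  189.12 181.03]
0.44 0.017 orange side/top r.206,.2475 [267.75 127.31 191.56 165.4 ] [255.87 119.74 188.66 177.41]
0.46 0 orange side/top r.206,.2475 [265.82 130.58 191.87 168.19] [254.14 122.85 188.99 179.97]
0.46 0.017 orange side/top r.206,.2475 [268.49 126.33 191.48 164.39] [256.71 118.53 188.55 176.23]
```

The red prediction at 0.394 rad matches the picture within 1 px. The orange fits 0.40–0.42 rad, so I nudge up by about 0.012 rad and settle.

>>> arm_command(series="0 0.8 -1.7 0 255;0 0.7 -1.7 0 255;0 0 0 0 255;0 0 0 0 255;0 0 0 0 255;0 0 0 0 255")

```text
time_s: 34.92
tool_pos: [0.4951, 0.098, 0.2571]
tool_rot: [-179.7, 0.0, 81.6]
force: [-5.4, 1.3, -3.0]
grip_width: 0.0108
grasp_force: 35.0
```

```bash
python3 - <<'E'
from h import *
A=cams.read_camera("top");B=cams.read_camera("side")
o=telemetry.get_obs(); d=tum(o["tool_pos"]+[0,0,.019])-[.125,0,.15]
print("ang",np.arctan2(d[2],-d[0])-np.arctan2(10,295),"tum y",d[1],"F",o["force"].round(1),o["grip_width"],o["grasp_force"],o["joint_velocities"].round(2))
# tray unchanged, and any new dark-brown blob on bench right of / below hopper
t=cv2.imread("pics/t14.png"); print("tray diff",np.abs(A[205:262,338:402].astype(int)-t[205:262,338:402]).mean())
b=cv2.imread("pics/top0.png")
f=lambda im:cv2.morphologyEx(((im[...,2]<105)&(im[...,2].astype(int)>im[...,1].astype(int)+22)&(im[...,1]<60)).astype(np.uint8),cv2.MORPH_OPEN,np.ones((4,4)))
n,l,s,c=cv2.connectedComponentsWithStats(f(A)); print([tuple(map(int,x)) for x in s[1:] if 25<x[4]<160 and 60<x[0]<480 and 80<x[1]<330])
n,l,s,c=cv2.connectedComponentsWithStats(f(b)); print([tuple(map(int,x)) for x in s[1:] if 25<x[4]<160 and 60<x[0]<480 and 80<x[1]<330])
E
```

```text
ang 0.4062525770263371 tum y -0.0036927754795531426 F [-6.1  1.3 -2.4] 0.010760121494276183 35.00098943710327 [-0.04 -0.02  0.03  0.01 -0.08  0.01 -0.02]
tray diff 4.998994883040936
[(179, 91, 12, 7, 72), (128, 95, 6, 7, 34), (180, 104, 14, 10, 112), (336, 147, 7, 7, 48), (80, 204, 6, 5, 28), (81, 320, 6, 5, 28)]
[(203, 91, 5, 8, 39), (165, 146, 12, 9, 71), (336, 147, 7, 7, 47), (345, 148, 7, 4, 28), (362, 148, 11, 4, 44), (353, 198, 7, 6, 37), (308, 202, 6, 8, 36), (341, 203, 7, 6, 39), (80, 204, 6, 5, 28), (358, 208, 6, 6, 34), (344, 213, 7, 6, 37), (360, 218, 7, 6, 39), (349, 222, 6, 7, 38), (176, 264, 14, 7, 80), (178, 289, 8, 4, 32), (350, 324, 10, 5, 46), (95, 328, 8, 6, 39)]
```

No stray buttons show on the bench, the tray is still, and the lid is held at about 0.406 rad. Handing in.

```bash
python3 -c "
from cell import env
print(env.sign_off())"
```

```text
the job is handed in; nothing more can be done
None
```

The job is handed in with the lid held by its handle at about 0.406 rad (my reading of the orange mark is 0.40–0.42 rad) and the emptied tray flat on the bench; it slipped from the grip into the hopper once and again while being set down. No buttons showed in the tray or on the bench, but I could not count all six inside, and the hand-in gave no verdict.

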